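# Refill the tilt-out bin with polishing balls from the jug

## Task

Pull the tilt-out bin on the white side desk forward to its stop. Then take the metal jug by its handle, turn it so that its spout faces the open bin, and tip it forward over the spout, from close above, until all four balls have rolled into the bin. Stand the empty jug upright on the work surface again, leaving the bin open and the things round about where they are.

Things in the scene. Friction and masses are not known exactly. Their poses are not given: they have to be found in the camera images.
- jug_mid (a point): middle of the jug, on its upright axis, 40 mm above its underside (half-way up). Axes: x points to the spout, z up out of the mouth, y across. The contents stay in up to a forward tilt of about 0.9 rad and have all rolled out at about 1.7 rad.
- jug_spout (a point): tip of the jug's spout: 80 mm from the jug's axis along its x, 84 mm above its underside; axes as for jug_mid
- jug_handle (a point): middle of the handle's straight upright bar, 101 mm behind the jug's axis, 45 mm above the underside; axes as jug_mid. The bar is 22 mm along the jug's x, 16 mm thick along its y (grip across this), 62 mm high (14 to 76 mm above the underside). Two arms, 16 mm thick, join its top and bottom to the jug; some 40 mm lie free between bar and wall.
- ball0_center (a point): centre of a white ceramic polishing ball, 20 mm across, 18 g; one of four alike that lie loose in the jug at the start
- ball1_center (a point): centre of a white ceramic polishing ball, 20 mm across, 18 g; one of four alike that lie loose in the jug at the start
- ball2_center (a point): centre of a white ceramic polishing ball, 20 mm across, 18 g; one of four alike that lie loose in the jug at the start
- ball3_center (a point): centre of a white ceramic polishing ball, 20 mm across, 18 g; one of four alike that lie loose in the jug at the start
- bin (a joint): angle of the tilt-out bin: 0 shut (front panel upright), 0.6 rad at its stop, fully open. It pivots about its lower front edge, its top coming forward and down; light friction, under 4 N at the lip; it stays open when left there.
- bin_lip (a point): middle of the top edge of the bin's grey front panel, 173 mm above the hinge line. Panel 152 mm wide, 6 mm thick, with a 10 mm bead along the top. Shut, it stands 30 mm above the flat roof of its cabinet, so that shut fingertips put down behind it, over the roof, can draw it forward. Axes turn with the bin: x from the panel into the bin, y along the edge, z up the panel.
- bin_mouth (a point): middle of the bin's mouth, turning with the bin (axes as bin_lip): 30 mm behind the panel, 120 mm up from the hinge line. The bin is 132 mm wide inside; open, its mouth is about 90 mm long from panel to cabinet, and the bin's walls, the panel's edge and the cabinet's roof all stay less than 32 mm above this point.
- bin_hinge (a point): middle of the bin's hinge line, in the front of the grey cabinet (115 mm deep, 172 wide, 150 high, immovable), 8 mm above its underside. Axes: x back into the cabinet, y along the hinge, z up. With the bin at angle q, a point of the panel at height h lies at x = -h sin q, z = h cos q.
- cast_grey: plaster cast of a jaw, 49x60x36 mm, a bystander; origin at its underside
- round_box: round beige lidded box, 68 mm wide, 41 mm high, a bystander; origin at its underside
- measuring_cup: small clear cup without spout or handle, 67 mm wide, 70 mm high, empty, on the white side desk, a bystander; origin at its underside
- jug: plain open metal jug, about 0.3 kg full; origin at the centre of its underside, axes as jug_mid. Round and conical: 68 mm wide at the foot, 108 mm at the rim, 80 mm high, walls 3.5 mm; the rim is drawn out into a pouring spout on one side, a handle stands on the opposite side. Too wide for a gripper to span; take it by the handle.
- lamp_head (a point): middle of the shade of the dark blue desk lamp, which stands fixed at the back of the bench between the jug and the bin. The shade reaches about 100 mm round this point, from 260 to 410 mm above the work surface: pass in front of it (on the robot's side) with arm and jug.

How it is judged (in metres and radians):
On the way, in this order (a step that is already met when the one before it is completed fails the run):
1. the bin is pulled forward to its stop (value of joint bin above 0.54 rad), for 0.2 s.
2. the jug is tipped forward with its spout over the open bin (angle between jug_mid's own z axis and vertical above 0.6 rad and horizontal distance between jug_spout and bin_mouth below 0.1 m and value of joint bin above 0.54 rad), for 0.1 s.
3. all four balls lie in the bin (x of ball0_center in the frame of bin_mouth between -0.045 and 0.06 m and y of ball0_center in the frame of bin_mouth between -0.075 and 0.075 m and z of ball0_center in the frame of bin_mouth between -0.13 and -0.015 m and x of ball1_center in the frame of bin_mouth between -0.045 and 0.06 m and y of ball1_center in the frame of bin_mouth between -0.075 and 0.075 m and z of ball1_center in the frame of bin_mouth between -0.13 and -0.015 m and x of ball2_center in the frame of bin_mouth between -0.045 and 0.06 m and y of ball2_center in the frame of bin_mouth between -0.075 and 0.075 m and z of ball2_center in the frame of bin_mouth between -0.13 and -0.015 m and x of ball3_center in the frame of bin_mouth between -0.045 and 0.06 m and y of ball3_center in the frame of bin_mouth between -0.075 and 0.075 m and z of ball3_center in the frame of bin_mouth between -0.13 and -0.015 m), for 0.2 s.
At the end, for the whole second after the job is handed in: All four balls lie inside the bin, the bin stands open (angle over 0.54 rad of 0.6), and the jug stands upright (within 0.08 rad) and at rest on the work surface (its middle 30 to 50 mm above it) (all of step 3 and value of joint bin above 0.54 rad and angle between jug_mid's own z axis and vertical below 0.08 rad and height (world z) of jug_mid between 0.03 and 0.05 m and linear speed of jug below 0.02 m/s); the robot touches nothing.
It fails at once if the jug is tipped sideways or backwards by more than about 0.5 rad instead of forward over its spout (angle between jug_mid's own y axis and vertical below 1.05 rad or angle between jug_mid's own y axis and vertical above 2.09 rad or angle between jug_mid's own x axis and vertical below 1 rad).
It fails at once if the jug is tipped by more than 0.7 rad while its spout does not face the bin (the middle of the mouth more than 60 mm to the side of the spout's line) (angle between jug_mid's own z axis and vertical above 0.7 rad and (y of bin_mouth in the frame of jug_mid above 0.06 m or y of bin_mouth in the frame of jug_mid below -0.06 m)).
It fails at once if the balls are poured from high up (spout tip over 0.30 m above the work surface with the jug tipped by more than 1.2 rad) (angle between jug_mid's own z axis and vertical above 1.2 rad and height (world z) of jug_spout above 0.3 m).
It fails at once if a bystander (cast, round box, measuring cup) is moved by more than 30 mm (distance of any of cast_grey, round_box, measuring_cup from where it was at the start of the episode above 0.03 m).
It also fails if it takes over 72 s, if anything falls off the work surface, if the arm or the gripper's body presses on something with over 40 N, if the wrist force passes 120 N, or if a joint passes its speed limit or range.

## Robot

A 7-joint arm with a two-finger parallel gripper is mounted at the origin on a cart in front of the work surface, level with it; the furniture and walls round the work are solid. World frame = base frame: x ahead of the robot, y to its left, z up, the work surface at z = 0. Lengths are in mm, angles in rad, forces in N, time in s.
With the tool pointing down it reaches from about 425 to 875 mm from the base axis. Payload 8.4 kg.
Tool frame: the origin (TCP) lies at the very end of the fingers, on their centre line; the grasp point (between the pads) lies 19 mm behind it (manip.pinch_z is the distance from the TCP to the grasp point, in mm); z points along the fingers, y is the line along which they close (so a half turn about z gives the same grasp; the last joint's range is limited). The gripper opens to 85 mm and grips with 20 to 120 N. Pads are 22 mm wide; open, the fingers measure 114 mm over their backs; the gripper's body (76 mm by 85 mm) begins 54 mm behind the grasp point. The pads swing forward as they close: fully open they stand 13 mm farther back than shut.
Start: joints at [-1.403, 0.333, 0.04, 1.465, -0.013, 1.343, -0.059], TCP at [171.372, 626.973, 231.308] pointing down, gripper open.
Joint ranges: [-2.58, 2.58], [-0.38, 2.09], [-1.3, 1.39], [0.25, 2.4], [-1.5, 4.64], [0.08, 2.09], [-2.65, 2.65]. Speed limits (rad/s): [2.22, 2.22, 2.79, 2.79, 3.14, 3.14, 3.14].

## Interface

Orientations are given as a unit quaternion [x, y, z, w].
In Python, from cell import manip gives the robot as it stands.
- The arm moves only by the tool arm_command, never from a script. Its argument "rows" is a list of rows, each a list of 6 numbers: the shift along the tool's x, y, z in mm, then the turn, a rotation vector about the tool's x, y, z in degrees. A call has 1 to 12 rows; each row shifts and turns the commanded pose from where the row before left it, along the tool's axes as they then stand; what a row does not reach is not made up. A row lasts 1/8 s, in which the tool goes at most 62.5 mm and 10.7 degrees, less where a joint would pass 70% of its speed; a pose out of reach is approached as far as the arm can. A call with a gripper value outside its range is refused whole. "claw" is the closure, from -1 (fully open) to 1 (shut), so that 0 is half open, set as the call begins (left out, the last holds). The fingers move at their own pace and stop on an object; "force" is the grip in N (left out, the last holds). Time passes only in rows, so rows that do not move let the fingers close. It gives the time, the measured TCP pose, the force, the opening and the grip force at its end, in the units of the state.
- manip.state(): the state, without advancing time (a new reading comes with each control period).
- manip.capture(name): name is "side" or "top"; returns a dict with "color" (400x640x3 uint8, blue, green, red), "mtx" (3x3 intrinsics, pixels), "R" (3x3) and "t" (3): a world point X has camera coordinates R X + t. Camera axes: x right, y down, z forward; pixel columns grow to the right and rows downward; lengths in mm; the calibration is good to about 2 mm. A picture is of the moment at which its call begins. There is no depth.
- manip.close_job(): hands the job in; it is judged then, once.
The state is a dict: "time_s": time; "qpos": joint angles; "joint_velocities": joint speeds; "tau": joint torques, N m; "tool_pos": TCP position; "tcp_rot": TCP orientation; "contact_force": force on the tool from outside, world axes, zero at the start; "torque": the same for the moment, N m; "opening": finger opening in mm; "gripper_force": force on a finger pad.
Only numpy, scipy, OpenCV 4.12 (cv2) and the standard library are available. Lean on these libraries where they do the work, as an engineer would, in place of code of your own. Each camera call takes 0.05 s, during which the arm holds its last target. There are 200 camera calls.

## Working session

There is one attempt and no reset: what is moved stays moved. The work goes in short steps, Python scripts to look and compute and a tool call to move; the robot and the scene stay as the last step left them, time stands still between calls to the robot, and variables do not carry over. Pictures are saved under pics/ and viewed, at most 10 in all, crops included, and the job is handed in when it is done.

Besides the shell and the picture viewer there is one more tool, called after "Request:" as a command line: name --pt "numbers of a row" for each row, then --argument value for the rest. arm_command: Moves the arm, as the interface text tells. Its arguments: {"type":"object","properties":{"rows":{"type":"array"},"claw":{"type":"number"},"force":{"type":"number"}},"required":["rows"]}

```bash
mkdir -p pics; ls
cat > h.py <<'E'
import numpy as np, cv2
from cell import manip
from scipy.spatial.transform import Rotation as Ro
def ray(c,u,v):
    K,R,t=[np.array(c[k],float) for k in("mtx","R","t")]; t=t.ravel()
    d=R.T@np.linalg.solve(K,[u,v,1.]); return -R.T@t,d
def onz(c,u,v,z):
    o,d=ray(c,u,v); return o+d*(z-o[2])/d[2]
def proj(c,P):
    K,R,t=[np.array(c[k],float) for k in("mtx","R","t")]; p=K@(R@np.array(P,float)+t.ravel()); return p[:2]/p[2]
def tri(ca,pa,cb,pb):
    o1,d1=ray(ca,*pa); o2,d2=ray(cb,*pb)
    s=np.linalg.lstsq(np.c_[d1,-d2],o2-o1,rcond=None)[0]; a=o1+d1*s[0]; b=o2+d2*s[1]
    return (a+b)/2,np.linalg.norm(a-b)
def snap(n,f):
    c=manip.capture(n); cv2.imwrite("pics/"+f,c["color"]); import pickle; pickle.dump(c,open("pics/"+f+".pkl","wb")); return c
def load(f):
    import pickle; return pickle.load(open("pics/"+f+".pkl","rb"))
E
python3 -c "
from h import *
for n in('top','side'):
    c=snap(n,n+'0.png'); print(n,ray(c,320,200), c['mtx'])
print(manip.state())"
```

```text
pics
top (array([ 458.17858608, -109.28600379, 1557.04935517]), array([ 0.10563121,  0.0239764 , -0.99437569])) [[418.4642638    0.         327.36349753]
 [  0.         418.4642638  206.00885954]
 [  0.           0.           1.        ]]
side (array([ 539.90007482, 1126.19141844, 1086.00692491]), array([ 0.02824149, -0.80519406, -0.59261115])) [[462.30698254   0.         318.89990318]
 [  0.         462.30698254 191.76407163]
 [  0.           0.           1.        ]]
{'time_s': 0.1, 'qpos': array([-1.40319923,  0.33380926,  0.03989124,  1.46615884, -0.01339909,
        1.34326595, -0.05851748]), 'joint_velocities': array([ 0.00058083, -0.00131962, -0.00047771, -0.00053572,  0.00128227,
        0.00033877, -0.0002756 ]), 'tau': array([ 4.62580036e-03, -6.60012674e+01,  1.37061082e+00, -4.06466961e+01,
        1.70047197e-02,  9.12327901e-03, -4.35545496e-05]), 'tool_pos': array([171.29942415, 626.61948542, 230.54220901]), 'tcp_rot': array([ 1.33027765e-01,  9.91112073e-01, -6.86331587e-04, -4.27352687e-05]), 'contact_force': array([-0.0320696 , -0.58967507, -0.68078443]), 'torque': array([ 0.01447062,  0.00044319, -0.03054164]), 'gripper_force': 0.0, 'opening': 85.11436298929411}
```

View pics/top0.png

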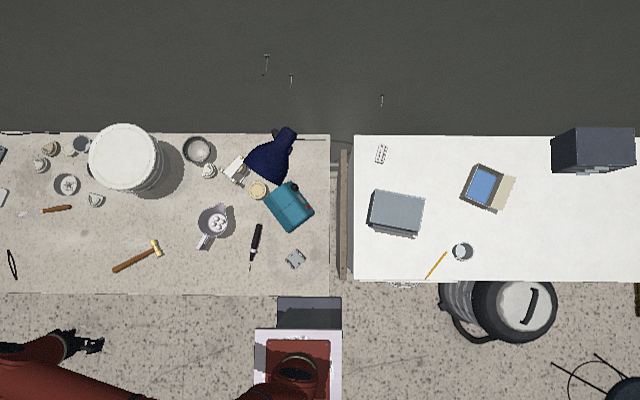

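View pics/side0.png

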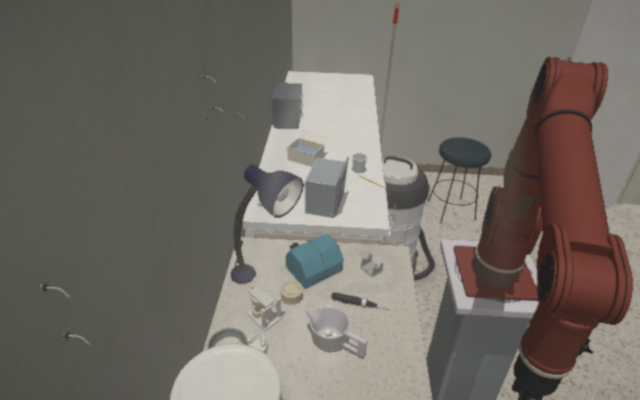

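Top view: the jug is at about (214,222) with its handle at (205,242). The grey bin cabinet is at (396,213), the cup at (462,252), the teal box at (289,207), the lamp at (270,162) and the cast at (295,259). I'll enlarge both regions.

```bash
python3 -c "
from h import *
t=cv2.imread('pics/top0.png');s=cv2.imread('pics/side0.png')
r=lambda i,x,y,w,h,k:cv2.resize(i[y:y+h,x:x+w],(w*k,h*k),interpolation=cv2.INTER_CUBIC)
a=r(t,185,195,66,65,6);b=r(t,360,180,66,65,6)
c=r(s,295,290,80,65,5);d=r(s,295,150,80,70,5)
o=np.zeros((600*1+150,800,3),np.uint8);o[:390,:396]=a;o[:390,400:796]=b;o[390:715,:400]=c;o[390:740,400:800]=d
cv2.imwrite('pics/z0.png',cv2.resize(o,(640,600)))"
```

```text
(no output)
```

View pics/z0.png

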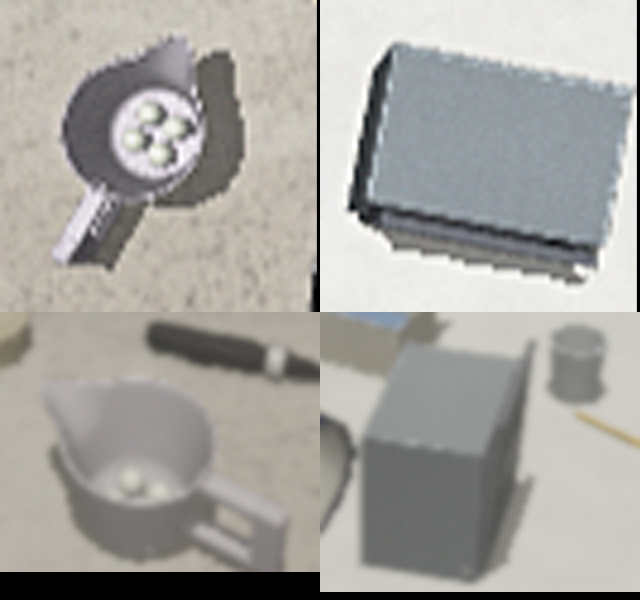

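```bash
python3 -c "
from h import *
np.set_printoptions(precision=1,suppress=True)
t=load('top0.png');s=load('side0.png')
print('spout',onz(t,222.9,202.9,84),'foot',onz(t,217.7,222.7,4),'hend',onz(t,197.9,249.6,76))
print('spout2',tri(t,(222.9,202.9),s,(306.5,308.5)), 'hend2',tri(t,(197.9,249.6),s,(365.8,341)))
L=[(376,189),(425,198.75),(417.7,230),(370.8,223.1)]
Q=[onz(t,*p,150) for p in L]; print(np.array(Q),[np.linalg.norm(Q[i]-Q[i-1]) for i in range(4)])
print('tri backleft',tri(t,L[0],s,(305.5,181.5)),'frontleft',tri(t,L[3],s,(336.2,185.7)))
print('bot',onz(s,305.5,213.2,0),onz(s,333.7,217,0))
# lamp & bystanders
print('lamp',onz(t,270,162,330),'cup',onz(t,462,252,35),'cast',onz(t,295,259,20),'box',onz(t,290,207,80), 'cast2',onz(s,371,266,20),'round',onz(t,258,189,41))
print(onz(t,345,280,0))
"
```

```text
spout [601.  270.1  84. ] foot [534.6 307.6   4. ] hend [435.4 354.9  76. ]
spout2 (array([600. , 270.7,  81.7]), np.float64(2.307615826421706)) hend2 (array([435.9, 357.1,  68.9]), np.float64(1.117508002398891))
[[ 647.  -264.6  150. ]
 [ 615.4 -430.   150. ]
 [ 509.7 -404.4  150. ]
 [ 531.2 -247.1  150. ]] [np.float64(117.05569943429984), np.float64(168.3881360578416), np.float64(108.7727802043471), np.float64(158.75409396468277)]
tri backleft (array([ 645.7, -265.4,  142.5]), np.float64(4.567778144584825)) frontleft (array([ 531.4, -247.9,  142.2]), np.float64(0.47991229566523697))
bot [ 642.4 -260.1    0. ] [ 534.5 -245.5    0. ]
lamp [700.8  70.5 330. ] cup [ 436.1 -587.5   35. ] cast [404.2  16.4  20. ] box [589.1  32.4  80. ] cast2 [406.   26.9  20. ] round [657.4 154.4  41. ]
[ 328.8 -167.2    0. ]
```

Both views agree. Jug: spout tip at (600,270), handle end at (435,356), yaw about -27.5°. Bin hinge: about (518,-327), bin x axis yaw about -10°. Sizes come within about 4 % to 6 % of those given. I'll move to the bin with the fingers shut.

Request:
arm_command --pt "-38.6 -30.7 -1.7 0 0 0" --pt "-38.6 -30.7 -1.7 0 0 0" --pt "-38.6 -30.7 -1.7 0 0 0" --pt "-38.6 -30.7 -1.7 0 0 0" --pt "-38.6 -30.7 -1.7 0 0 0" --pt "-38.6 -30.7 -1.7 0 0 0" --pt "-38.6 -30.7 -1.7 0 0 0" --pt "-38.6 -30.7 -1.7 0 0 0" --pt "-38.6 -30.7 -1.7 0 0 0" --pt "-38.6 -30.7 -1.7 0 0 0" --pt "-38.6 -30.7 -1.7 0 0 0" --pt "-38.6 -30.7 -1.7 0 0 0" --claw 1 --force 60

```text
time_s: 1.6
tool_pos: [521.6, 148.1, 251.6]
tcp_rot: [0.133, 0.991, -0.0, -0.0]
contact_force: [0.5, 1.6, -0.2]
opening: 0.3
gripper_force: 0.0
```

```bash
cat >> h.py <<'E'
import json
def log():
    s=manip.state(); open("log.txt","a").write(json.dumps([list(s["qpos"]),list(s["tool_pos"]),list(s["tcp_rot"])])+"\n"); return s
def go(P,ypr=None,n=12,R1=None):
    """print world->tool rows to reach P, R1 target Rotation"""
    s=log(); R0=Ro.from_quat(s["tcp_rot"]); R1=R1 or R0
    p=np.array(s["tool_pos"]); P=np.array(P,float); w=(R0.inv()*R1).as_rotvec(degrees=True)/n
    ok=R0; rows=[]
    for i in range(n):
        d=ok.inv().apply((P-p)/n); rows.append([round(float(v),1) for v in [*d,*w]]); ok=ok*Ro.from_rotvec(w,degrees=True)
    print(s["time_s"],p.round(1),s["contact_force"].round(1),s["opening"],s["qpos"].round(2)); print(json.dumps(rows).replace(" ",""))
E
echo '[[-1.40319923,0.33380926,0.03989124,1.46615884,-0.01339909,1.34326595,-0.05851748],[171.29942415,626.61948542,230.54220901],[0.133027765,0.991112073,-0.000686331587,-4.27352687e-05]]'>log.txt
python3 -c "
from h import *
R1=Ro.from_matrix(np.array([[-.984,.177,0],[.177,.984,0],[0,0,-1]]).T)
go((560,-334,225),R1=R1)"
```

```text
1.6 [521.6 148.1 251.6] [ 0.5  1.6 -0.2] 0.28970393584837834 [-0.8   0.1   0.48  1.72 -0.05  1.33  0.99]
[[-13.7,-37.9,2.2,-0.0,-0.0,-0.4],[-13.4,-38.0,2.2,-0.0,-0.0,-0.4],[-13.1,-38.1,2.2,-0.0,-0.0,-0.4],[-12.8,-38.2,2.2,-0.0,-0.0,-0.4],[-12.5,-38.3,2.2,-0.0,-0.0,-0.4],[-12.3,-38.4,2.2,-0.0,-0.0,-0.4],[-12.0,-38.5,2.2,-0.0,-0.0,-0.4],[-11.7,-38.6,2.2,-0.0,-0.0,-0.4],[-11.4,-38.6,2.2,-0.0,-0.0,-0.4],[-11.1,-38.7,2.2,-0.0,-0.0,-0.4],[-10.8,-38.8,2.2,-0.0,-0.0,-0.4],[-10.5,-38.9,2.2,-0.0,-0.0,-0.4]]
```

Request:
arm_command --pt "-13.7 -38 2.2 0 0 -0.4" --pt "-13.4 -38 2.2 0 0 -0.4" --pt "-13.1 -38.1 2.2 0 0 -0.4" --pt "-12.8 -38.2 2.2 0 0 -0.4" --pt "-12.5 -38.3 2.2 0 0 -0.4" --pt "-12.3 -38.4 2.2 0 0 -0.4" --pt "-12 -38.5 2.2 0 0 -0.4" --pt "-11.7 -38.6 2.2 0 0 -0.4" --pt "-11.4 -38.6 2.2 0 0 -0.4" --pt "-11.1 -38.7 2.2 0 0 -0.4" --pt "-10.8 -38.8 2.2 0 0 -0.4" --pt "-10.5 -38.9 2.2 0 0 -0.4"

```text
time_s: 3.1
tool_pos: [558.1, -333.7, 224.8]
tcp_rot: [0.091, 0.996, 0.0, -0.0]
contact_force: [1.2, 0.1, 0.4]
opening: -0.2
gripper_force: 0.0
```

```bash
python3 -c "
from h import *
go((556,-334,162),n=6)
c=snap('side','s1.png');t=snap('top','t1.png')
a=cv2.resize(c['color'][130:230,270:410],(700,500));cv2.imwrite('pics/z1.png',a)"
```

```text
3.1 [ 558.1 -333.7  224.8] [1.2 0.1 0.4] -0.23805780896166392 [-0.1   0.41  0.77  1.5  -0.29  1.35  2.08]
[[0.3,-0.1,10.5,0.0,0.0,0.0],[0.3,-0.1,10.5,0.0,0.0,0.0],[0.3,-0.1,10.5,0.0,0.0,0.0],[0.3,-0.1,10.5,0.0,0.0,0.0],[0.3,-0.1,10.5,0.0,0.0,0.0],[0.3,-0.1,10.5,0.0,0.0,0.0]]
```

View pics/z1.png

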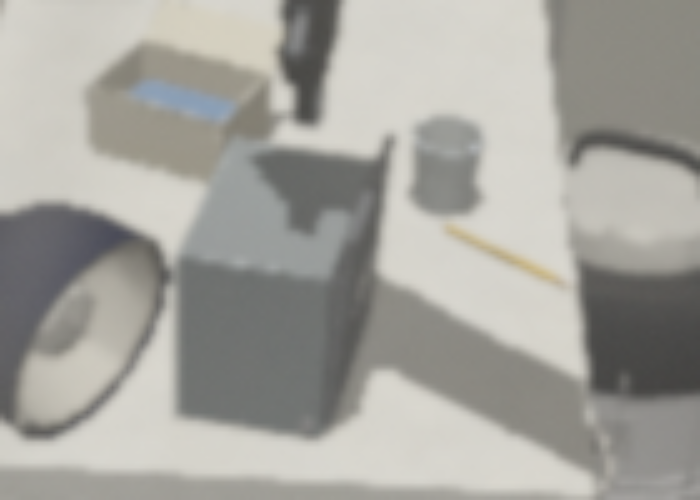

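The fingertips (crop (307,120), side px (331,154)) hang over the roof, behind the panel edge at crop x ≈ 385. I'll lower them.

Request:
arm_command --pt "0 0 12 0 0 0" --pt "0 0 12 0 0 0" --pt "0 0 12 0 0 0" --pt "0 0 12 0 0 0" --pt "0 0 12 0 0 0" --pt "0 0 3 0 0 0" --pt "0 0 0 0 0 0"

```text
time_s: 4.08
tool_pos: [558.1, -332.8, 162.3]
tcp_rot: [0.091, 0.996, -0.0, -0.0]
contact_force: [0.0, 0.3, 0.7]
opening: -0.1
gripper_force: 0.0
```

Request:
arm_command --pt "8 0 0 0 0 0" --pt "8 0 0 0 0 0" --pt "8 0 0 0 0 0" --pt "8 0 0 0 0 0" --pt "8 0 0 0 0 0" --pt "8 0 0 0 0 0" --pt "8 0 0 0 0 0" --pt "8 0 0 0 0 0" --pt "8 0 0 0 0 0"

```text
time_s: 5.2
tool_pos: [486.8, -319.5, 162.3]
tcp_rot: [0.091, 0.996, -0.0, -0.0]
contact_force: [0.8, -0.3, -0.8]
opening: 0.2
gripper_force: 0.3
```

Request:
arm_command --pt "6 0 4 0 0 0" --pt "6 0 4 0 0 0" --pt "6 0 4 0 0 0" --pt "6 0 4 0 0 0" --pt "6 0 4 0 0 0" --pt "4 0 3 0 0 0"

```text
time_s: 5.95
tool_pos: [453.5, -313.3, 139.0]
tcp_rot: [0.091, 0.996, 0.0, -0.0]
contact_force: [-0.2, -0.5, 0.4]
opening: 0.1
gripper_force: 0.0
```

```bash
python3 -c "
from h import *
log();c=snap('side','s2.png')
cv2.imwrite('pics/z2.png',cv2.resize(c['color'][130:230,270:410],(700,500)))"
```

```text
(no output)
```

View pics/z2.png

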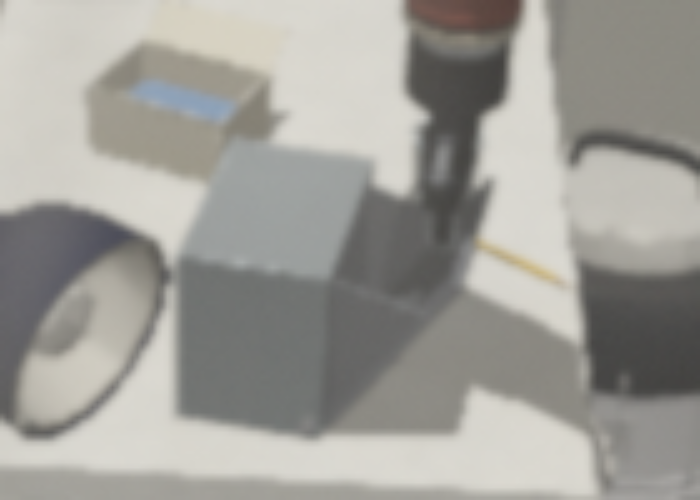

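The bin follows and is well open; its lip runs from about (490,185) to (460,285) in the crop. I'll pull on until the stop shows in the force.

Request:
arm_command --pt "4 0 0 0 0 0" --pt "4 0 0 0 0 0" --pt "0 0 0 0 0 0"

```text
time_s: 6.38
tool_pos: [445.9, -312.0, 139.5]
tcp_rot: [0.091, 0.996, 0.0, 0.0]
contact_force: [0.0, 0.1, -0.1]
opening: 0.1
gripper_force: 0.0
```

Request:
arm_command --pt "3 0 0 0 0 0" --pt "3 0 0 0 0 0" --pt "0 0 0 0 0 0"

```text
time_s: 6.75
tool_pos: [441.7, -311.1, 140.1]
tcp_rot: [0.091, 0.996, -0.001, 0.002]
contact_force: [5.5, -0.8, 0.3]
opening: -0.2
gripper_force: 2.2
```

```bash
python3 -c "
from h import *
log();c=snap('side','s3.png');t=snap('top','t3.png')
a=cv2.resize(c['color'][145:225,300:400],(500,400),interpolation=2);b=cv2.resize(t['color'][180:260,360:420],(300,400),interpolation=2)
cv2.imwrite('pics/z3.png',np.hstack([a,b]))"
```

```text
(no output)
```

View pics/z3.png

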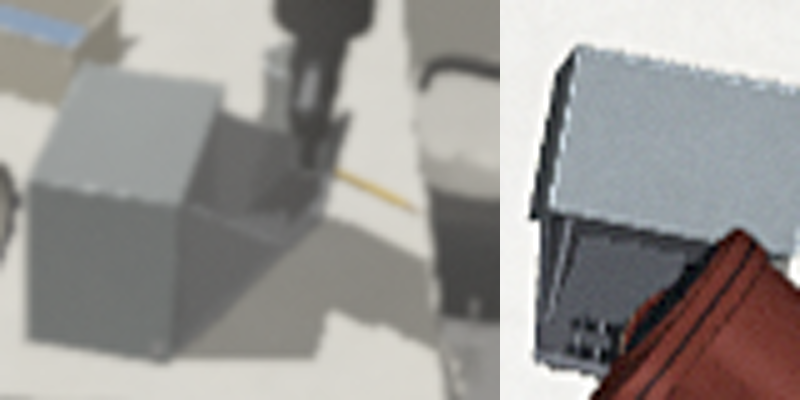

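Request:
arm_command --pt "3 0 0 0 0 0" --pt "1 0 0 0 0 0" --pt "0 0 0 0 0 0"

```text
time_s: 7.22
tool_pos: [440.9, -310.9, 141.0]
tcp_rot: [0.09, 0.996, -0.002, 0.005]
contact_force: [17.2, -4.7, -4.9]
opening: 0.3
gripper_force: 7.7
```

```bash
python3 -c "
from h import *
np.set_printoptions(precision=1,suppress=True)
print(tri(load('t3.png'),(367.4,252),load('s3.png'),(364.4,188)), onz(load('t3.png'),367.4,252,150))
go((444,-312,330),n=6)"
```

```text
(array([ 432.4, -236. ,  146.3]), np.float64(4.1167616567057035)) [ 434.5 -235.8  150. ]
7.225 [ 440.9 -310.9  141. ] [17.2 -4.7 -4.9] 0.2811675630281638 [-0.2  0.2  0.8  1.9 -0.2  1.1  2.1]
[[-0.8,-0.2,-31.5,0.0,0.0,0.0],[-0.8,-0.2,-31.5,0.0,0.0,0.0],[-0.8,-0.2,-31.5,0.0,0.0,0.0],[-0.8,-0.2,-31.5,0.0,0.0,0.0],[-0.8,-0.2,-31.5,0.0,0.0,0.0],[-0.8,-0.2,-31.5,0.0,0.0,0.0]]
```

Force is up to 17 N with no further travel, and the lip measures (420,-311,150) against a predicted (422,-310,151), so the bin is at its stop. I'll back off and rise.

Request:
arm_command --pt "-8 0 0 0 0 0" --pt "-8 0 0 0 0 0" --pt "0 0 -25 0 0 0" --pt "0 0 -35 0 0 0" --pt "0 0 -40 0 0 0" --pt "0 0 -40 0 0 0" --pt "0 -20 -20 0 -8 3" --pt "0 20 0 0 -8 3" --pt "0 40 0 0 -8 3" --pt "0 50 0 0 -8 3" --claw -1

```text
time_s: 8.48
tool_pos: [479.4, -232.5, 303.1]
tcp_rot: [0.186, 0.945, -0.023, 0.267]
contact_force: [0.8, -0.0, 0.8]
opening: 85.3
gripper_force: 0.0
```

```bash
cat > fit.py <<'E'
from h import *
from scipy.optimize import least_squares
D=[json.loads(l) for l in open("log.txt")]
sg0=[1,1,1,1,1,1,1]
# chain: Rz(s1 q1+o1) T(a1,0,d1) Ry(q2) T(0,0,L1) Rz(s3 q3) T(a2,0,0) Ry(q4) T(a3,0,L2) Rz(s5 q5) Ry(q6) T(a4,b4,0) Rz(s7 q7+o7) T(0,0,Lt)
def fk(p,q,s):
    o1,a1,d1,b1,L1,a2,a3,L2,a4,Lt,o7,b2,b3,b4=p
    R=Ro.from_euler('z',s[0]*q[0]+o1); x=R.apply([a1,b1,d1])
    for rot,tr in [(('y',q[1]),(0,b2,L1)),(('z',s[1]*q[2]),(a2,0,0)),(('y',q[3]),(a3,b3,L2)),(('z',s[2]*q[4]),(0,0,0)),(('y',q[5]),(a4,b4,0)),(('z',s[3]*q[6]+o7),(0,0,Lt))]:
        R=R*Ro.from_euler(*rot); x=x+R.apply(tr)
    return x,R
def res(p,s,D=D):
    r=[]
    for q,x,R in D:
        X,RR=fk(p,q,s); r+=list(X-x)+list(300*(Ro.from_quat(R).inv()*RR).as_rotvec())
    return np.array(r)
def fitall():
    import itertools
    out=[]
    for s in itertools.product((-1,1),repeat=4):
        for o1 in(0,):
            for o7 in(0,3.14):
                p0=[o1,0,350,0,400,0,0,400,0,250,o7,0,0,0]
                f=lambda p:np.r_[res(p,s),np.array(p[1:10]+0-np.array(p0)[1:10])*np.array([.01,.003,.01,.003,.01,.01,.003,.01,.003]),.01*np.array(p[11:])]
                o=least_squares(f,p0); out.append((o.cost,s,o.x))
    return sorted(out,key=lambda a:a[0])
if __name__=="__main__":
    np.set_printoptions(precision=2,suppress=True)
    o=fitall(); 
    for c,s,x in o[:3]: print(c,s,x, np.abs(res(x,s)).max())
    json.dump([list(map(float,o[0][2])),o[0][1]],open("model.json","w"))
E
python3 -c "
from h import *
go((440,0,300))"; python3 fit.py
```

```text
8.475 [ 479.4 -232.5  303.1] [ 0.8 -0.   0.8] 85.32503752939735 [-0.09 -0.38  0.38  2.09  0.16  0.86  1.42]
[[9.3,16.8,-4.2,0.0,0.0,0.0],[9.3,16.8,-4.2,0.0,0.0,0.0],[9.3,16.8,-4.2,0.0,0.0,0.0],[9.3,16.8,-4.2,0.0,0.0,0.0],[9.3,16.8,-4.2,0.0,0.0,0.0],[9.3,16.8,-4.2,0.0,0.0,0.0],[9.3,16.8,-4.2,0.0,0.0,0.0],[9.3,16.8,-4.2,0.0,0.0,0.0],[9.3,16.8,-4.2,0.0,0.0,0.0],[9.3,16.8,-4.2,0.0,0.0,0.0],[9.3,16.8,-4.2,0.0,0.0,0.0],[9.3,16.8,-4.2,0.0,0.0,0.0]]
0.21665213832390126 (-1, -1, -1, -1) [  0.     0.01 250.79 -11.   482.92   0.     0.   503.05   0.01 362.65
   1.57 -11.   -22.07  -0.38] 0.004897333750705002
0.21665213832390712 (-1, -1, -1, -1) [  0.     0.01 250.79 -11.   482.92   0.     0.   503.05   0.01 362.65
   1.57 -11.   -22.07  -0.38] 0.004897260199527409
37909.57026793258 (-1, -1, 1, -1) [  -0.47   27.99  117.45   77.95  -37.6   -28.99 -113.45  422.12 -180.05
 -138.15    1.17   77.97  241.94 -163.07] 137.0606754254585
```

```bash
cat > ik.py <<'E'
from fit import *
p,s=json.load(open("model.json"))
lo=np.array([-2.58,-.38,-1.3,.25,-1.5,.08,-2.65])+.03; hi=np.array([2.58,2.09,1.39,2.4,4.64,2.09,2.65])-.03
def ik(X,R,q0,reg=2.):
    f=lambda q:np.r_[(lambda a:np.r_[a[0]-X,400*(R.inv()*a[1]).as_rotvec()])(fk(p,q,s)),reg*(q-q0)]
    q0=np.clip(q0,lo+1e-3,hi-1e-3); o=least_squares(f,q0,bounds=(lo,hi)); return o.x,np.abs(f(o.x)[:6]).max()
def jugR(psi,th): return Ro.from_euler('ZY',[psi,th])
def pose(spout,psi,th,al,flip,hz=45.,gx=-101.):
    J=jugR(psi,th); org=np.array(spout)-J.apply([80,0,84])     # jug origin
    return tcp(org,J,al,flip,hz,gx)
def tcp(org,J,al,flip,hz=45.,gx=-101.):
    z=np.array([np.cos(al),0,-np.sin(al)]); y=np.array([0,1.,0])*(1-2*flip)
    T=Ro.from_matrix(np.c_[np.cross(y,z),y,z]); return org+J.apply(np.array([gx,0,hz])+19*z),J*T
def jug(ax,ay,psi,al,flip): return tcp(np.array([ax,ay,0.]),jugR(psi,0),al,flip)
E
cat > scan.py <<'E'
from ik import *
rng=np.random.default_rng(0)
M=np.array([476,-319,0.]); ths=[1.75,1.3,.9,.45,0]
seeds=[lo+(hi-lo)*rng.random(7) for _ in range(12)]
print("grasp")
for al in np.radians([25,40,55,70]):
    for fl in(0,1):
        b=[r for r in (ik(*jug(532,306,np.radians(-27.5),al,fl),q0,.02) for q0 in seeds) if r[1]<2]
        print(round(np.degrees(al)),fl,len(b),[x[0].round(1).tolist() for x in b[:2]])
print("pour")
for ps in (10,-20,-45,-70,-95,-120):
  for al in (25,45,65):
    n=0;best=None
    for q0 in seeds[:8]:
        q,e=ik(*pose(M+[0,0,172],np.radians(ps),1.75,np.radians(al),0),q0,.02)
        if e>3: continue
        es=[e]
        for th in ths[1:]:
            q,e=ik(*pose(M+[0,0,195],np.radians(ps),th,np.radians(al),0),q,.5); es.append(e)
        if best is None or max(es)<max(best[0]): best=(es,q)
    if best: print(ps,al,np.round(best[0],0),best[1].round(1))
E
time timeout 500 python3 scan.py
```

```text
grasp
25 0 6 [[-0.4, 1.1, -1.1, 2.0, 1.7, 2.1, -1.1], [-1.0, 0.7, -0.4, 2.0, 1.3, 1.5, -1.1]]
25 1 2 [[-1.6, 0.7, 0.4, 2.0, 1.0, 1.1, 2.1], [-0.6, 0.9, -0.9, 2.0, 1.5, 1.8, 2.0]]
40 0 6 [[-0.2, 1.0, -1.3, 2.0, 1.6, 1.8, -1.0], [-0.8, 0.5, -0.5, 2.0, 1.2, 1.3, -1.0]]
40 1 2 [[-1.5, 0.5, 0.2, 2.1, 0.9, 1.0, 2.3], [-0.4, 0.8, -1.1, 2.0, 1.5, 1.7, 2.1]]
55 0 7 [[-0.1, 0.8, -1.3, 2.0, 1.4, 1.5, -0.8], [-0.7, 0.4, -0.5, 2.0, 1.0, 1.1, -0.7]]
55 1 6 [[-1.3, 0.4, 0.2, 2.0, 0.7, 0.9, 2.6], [-2.1, 1.0, 1.4, 2.1, -0.5, 0.7, -2.6]]
70 0 7 [[0.0, 0.7, -1.3, 1.9, 1.1, 1.3, -0.6], [-0.6, 0.4, -0.4, 2.0, 0.6, 0.9, -0.3]]
70 1 8 [[-1.9, 0.6, 1.2, 2.0, -0.4, 0.8, -2.6], [-0.1, 0.6, -1.1, 1.9, 1.0, 1.1, 2.6]]
pour
10 25 [  0.   0.   0.  60. 173.] [-0.1 -0.3  0.9  2.3 -0.4  0.6  2.6]
-70 25 [0. 0. 0. 0. 5.] [ 0.6  0.5 -1.3  2.4  1.4  1.7 -1.1]
-95 25 [0. 0. 0. 0. 0.] [-0.2  0.5 -0.2  2.   1.   1.6 -1. ]
-95 45 [0. 0. 0. 0. 0.] [-0.1  0.3 -0.2  2.   0.8  1.4 -0.8]
-95 65 [0. 0. 0. 0. 0.] [ 0.5  0.2 -0.7  1.9  0.6  1.2 -0.5]
-120 25 [0. 0. 0. 0. 0.] [-0.   0.8 -0.3  1.5  0.9  1.9 -1. ]
-120 45 [0. 0. 0. 0. 0.] [-0.2  0.6  0.1  1.6  0.6  1.6 -0.8]
-120 65 [0. 0. 0. 0. 0.] [-0.4  0.4  0.5  1.7  0.2  1.3 -0.5]
real	1m4.134s
user	1m4.714s
sys	0m0.105s
```

```bash
cat >> ik.py <<'E'
def plan(P,R1,n=12,show=True,sim=True):
    go(P,R1=R1,n=n); st=manip.state(); q=np.array(st["qpos"]); p0=st["tool_pos"]; R0=Ro.from_quat(st["tcp_rot"]); w=(R0.inv()*R1).as_rotvec()
    q0=q
    for i in range(1,n+1):
        qn,e=ik(p0+(np.array(P)-p0)*i/n,R0*Ro.from_rotvec(w*i/n),q,2e-1)
        if i in(n//2,n) or e>2 or abs(qn-q).max()>.19: print(i,qn.round(2),round(e,1),abs(qn-q).max().round(2))
        q=qn
E
python3 -c "
from ik import *
X,R=jug(532,306,np.radians(-27.5),np.radians(40),0)
z=R.apply([0,0,1]); print(X,(X-90*z).round())
Rd=Ro.from_matrix(np.array([[-.9,.43,0],[.43,.9,0],[0,0,-1]]).T)
Rm=jug(532,306,np.radians(-27.5),np.radians(65),0)[1]
plan((430,100,330),Rm,n=12)
"
```

```text
[455.32221052 345.91593071  32.78703542] [394. 378.  91.]
8.475 [ 479.4 -232.5  303.1] [ 0.8 -0.   0.8] 85.32503752939735 [-0.09 -0.38  0.38  2.09  0.16  0.86  1.42]
[[11.5,24.4,-7.9,0.5,0.5,0.3],[11.7,24.3,-8.0,0.5,0.5,0.3],[11.9,24.1,-8.1,0.5,0.5,0.3],[12.1,24.0,-8.2,0.5,0.5,0.3],[12.3,23.8,-8.3,0.5,0.5,0.3],[12.5,23.7,-8.4,0.5,0.5,0.3],[12.7,23.6,-8.5,0.5,0.5,0.3],[12.9,23.4,-8.6,0.5,0.5,0.3],[13.1,23.3,-8.7,0.5,0.5,0.3],[13.3,23.1,-8.8,0.5,0.5,0.3],[13.5,23.0,-8.8,0.5,0.5,0.3],[13.8,22.8,-8.9,0.5,0.5,0.3]]
1 [ 0.28 -0.35  0.04  2.09  0.    0.86  1.5 ] 0.0 0.36
2 [ 0.52 -0.35 -0.2   2.08 -0.09  0.89  1.52] 4.6 0.25
3 [ 0.43 -0.35 -0.2   2.07 -0.03  0.92  1.4 ] 11.5 0.12
4 [ 0.34 -0.35 -0.2   2.06  0.04  0.96  1.27] 16.9 0.13
5 [ 0.24 -0.35 -0.2   2.05  0.1   1.    1.15] 20.5 0.13
6 [ 0.14 -0.35 -0.2   2.05  0.15  1.04  1.02] 22.0 0.12
7 [ 0.04 -0.35 -0.2   2.04  0.2   1.08  0.91] 21.5 0.12
8 [-0.06 -0.35 -0.2   2.03  0.24  1.13  0.8 ] 19.1 0.11
9 [-0.15 -0.35 -0.2   2.03  0.27  1.16  0.69] 15.1 0.1
10 [-0.24 -0.35 -0.2   2.02  0.3   1.2   0.6 ] 9.9 0.09
11 [-0.32 -0.35 -0.2   2.02  0.32  1.24  0.52] 3.9 0.08
12 [-0.33 -0.34 -0.24  2.    0.31  1.26  0.46] 0.0 0.06
```

```bash
python3 -c "
from ik import *
Rm=jug(532,306,np.radians(-27.5),np.radians(65),0)[1]
plan((495,80,270),Rm,n=10)
" | grep -v '^8'
```

```text
[[11.1,29.4,-0.9,0.6,0.6,0.4],[11.3,29.3,-1.0,0.6,0.6,0.4],[11.5,29.3,-1.2,0.6,0.6,0.4],[11.7,29.2,-1.4,0.6,0.6,0.4],[11.9,29.1,-1.6,0.6,0.6,0.4],[12.1,29.0,-1.7,0.6,0.6,0.4],[12.4,28.9,-1.9,0.6,0.6,0.4],[12.6,28.8,-2.0,0.6,0.6,0.4],[12.8,28.7,-2.2,0.6,0.6,0.4],[13.0,28.6,-2.4,0.6,0.6,0.4]]
1 [ 0.14 -0.35  0.13  2.1   0.07  0.86  1.42] 0.0 0.25
5 [ 0.27 -0.35 -0.28  2.11  0.1   0.92  1.08] 0.0 0.1
10 [ 0.23 -0.22 -0.63  2.    0.24  1.04  0.59] 0.0 0.1
```

Request:
arm_command --pt "11 29 -1 0.6 0.6 0.4" --pt "11 29 -1 0.6 0.6 0.4" --pt "11.5 29 -1 0.6 0.6 0.4" --pt "11.5 29 -1 0.6 0.6 0.4" --pt "12 29 -1.5 0.6 0.6 0.4" --pt "12 29 -1.5 0.6 0.6 0.4" --pt "12.5 29 -2 0.6 0.6 0.4" --pt "12.5 29 -2 0.6 0.6 0.4" --pt "13 29 -2 0.6 0.6 0.4" --pt "13 29 -2.5 0.6 0.6 0.4"

```text
time_s: 9.72
tool_pos: [495.6, 77.6, 266.9]
tcp_rot: [0.235, 0.949, -0.055, 0.204]
contact_force: [1.3, 0.4, 0.2]
opening: 85.2
gripper_force: 0.0
```

```bash
python3 -c "
from ik import *
X,R=jug(532,306,np.radians(-27.5),np.radians(40),0)
plan((395,378,180),R,n=12)
"
```

```text
9.725 [495.6  77.6 266.9] [1.3 0.4 0.2] 85.22549187289133 [-0.11 -0.19 -0.34  2.01  0.32  1.08  0.51]
[[20.3,18.3,-1.4,-0.1,-2.1,-0.0],[20.3,18.3,-2.2,-0.1,-2.1,-0.0],[20.2,18.3,-2.9,-0.1,-2.1,-0.0],[20.1,18.3,-3.6,-0.1,-2.1,-0.0],[19.9,18.3,-4.4,-0.1,-2.1,-0.0],[19.7,18.3,-5.1,-0.1,-2.1,-0.0],[19.5,18.3,-5.8,-0.1,-2.1,-0.0],[19.3,18.3,-6.5,-0.1,-2.1,-0.0],[19.0,18.3,-7.2,-0.1,-2.1,-0.0],[18.8,18.3,-7.9,-0.1,-2.1,-0.0],[18.4,18.3,-8.6,-0.1,-2.1,-0.0],[18.1,18.3,-9.2,-0.1,-2.1,-0.0]]
6 [-0.28 -0.06 -0.71  2.07  0.67  1.15 -0.2 ] 0.0 0.13
12 [-0.68  0.37 -0.8   1.93  1.04  1.53 -0.78] 0.0 0.08
```

Request:
arm_command --pt "20.3 18.3 -1.4 0 -2.1 0" --pt "20.3 18.3 -2.2 0 -2.1 0" --pt "20.2 18.3 -2.9 0 -2.1 0" --pt "20 18.3 -3.6 0 -2.1 0" --pt "20 18.3 -4.4 0 -2.1 0" --pt "19.7 18.3 -5 0 -2.1 0" --pt "19.5 18.3 -5.8 0 -2.1 0" --pt "19.3 18.3 -6.5 0 -2.1 0" --pt "19 18.3 -7 0 -2.1 0" --pt "18.8 18.3 -8 0 -2.1 0" --pt "18.4 18.3 -8.6 0 -2.1 0" --pt "18 18.3 -9 0 -2.1 0"

```text
time_s: 11.22
tool_pos: [395.7, 377.7, 179.4]
tcp_rot: [0.217, 0.881, -0.105, 0.407]
contact_force: [0.1, -0.3, 0.3]
opening: 85.6
gripper_force: 0.0
```

```bash
python3 -c "
from ik import *
X,R=jug(532,306,np.radians(-27.5),np.radians(40),0)
plan(X-80*R.apply([0,0,1]),R,n=8)
"
```

```text
11.225 [395.7 377.7 179.4] [ 0.1 -0.3  0.3] 85.56996708278429 [-0.63  0.4  -0.86  1.91  1.05  1.56 -0.78]
[[8.6,0.0,8.3,-0.1,-0.0,0.0],[8.6,0.0,8.3,-0.1,-0.0,0.0],[8.6,0.0,8.3,-0.1,-0.0,0.0],[8.6,-0.0,8.3,-0.1,-0.0,0.0],[8.6,-0.0,8.3,-0.1,-0.0,0.0],[8.6,-0.0,8.3,-0.1,-0.0,0.0],[8.6,-0.0,8.3,-0.1,-0.0,0.0],[8.6,-0.1,8.3,-0.1,-0.0,0.0]]
4 [-0.65  0.47 -0.83  1.95  1.11  1.53 -0.87] 0.0 0.02
8 [-0.68  0.55 -0.8   1.98  1.17  1.5  -0.96] 0.0 0.02
```

Request:
arm_command --pt "8.6 0 8.3 0 0 0" --pt "8.6 0 8.3 0 0 0" --pt "8.6 0 8.3 0 0 0" --pt "8.6 0 8.3 0 0 0" --pt "8.6 0 8.3 0 0 0" --pt "8.6 0 8.3 0 0 0" --pt "8.6 0 8.3 0 0 0" --pt "8.6 0 8.3 0 0 0"

```text
time_s: 12.22
tool_pos: [400.8, 373.8, 83.9]
tcp_rot: [0.217, 0.881, -0.104, 0.407]
contact_force: [-0.7, -0.5, -0.1]
opening: 85.5
gripper_force: 0.0
```

```bash
python3 -c "
from ik import *
X,R=jug(532,306,np.radians(-27.5),np.radians(40),0)
plan(X,R,n=8)
c=snap('side','s4.png');t=snap('top','t4.png')
print(proj(t,X),proj(t,manip.state()['tool_pos']))
a=cv2.resize(c['color'][280:400,270:430],(480,360),interpolation=2);b=cv2.resize(t['color'][190:280,150:230],(320,360),interpolation=2)
cv2.imwrite('pics/z4.png',np.hstack([a,b]))"
```

```text
12.225 [400.8 373.8  83.9] [-0.7 -0.5 -0.1] 85.47221057131846 [-0.68  0.55 -0.8   1.97  1.16  1.5  -0.95]
[[-0.1,0.1,10.0,-0.1,-0.0,0.0],[-0.1,0.1,10.0,-0.1,-0.0,0.0],[-0.1,0.1,10.0,-0.1,-0.0,0.0],[-0.1,0.1,10.0,-0.1,-0.0,0.0],[-0.1,0.1,10.0,-0.1,-0.0,0.0],[-0.1,0.1,10.0,-0.1,-0.0,0.0],[-0.0,0.1,10.0,-0.1,-0.0,0.0],[-0.0,0.1,10.0,-0.1,-0.0,0.0]]
4 [-0.65  0.58 -0.76  1.99  1.22  1.45 -0.96] 0.0 0.02
8 [-0.62  0.61 -0.72  2.01  1.28  1.4  -0.98] 0.0 0.02
[204.30816027 243.97835324] [191.66761107 259.58063222]
```

View pics/z4.png

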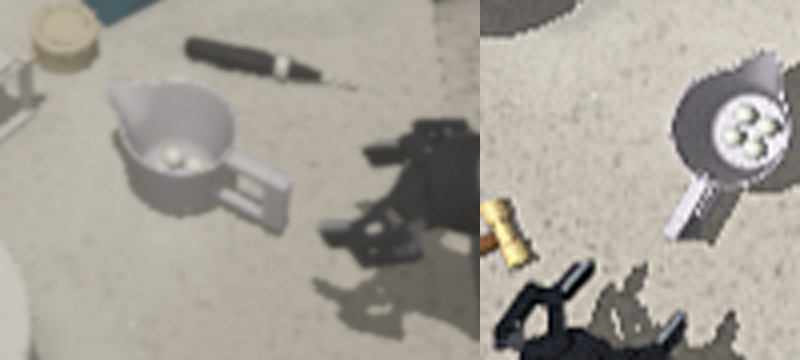

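The bar lies between the open fingers, with 2–4 mm of lateral offset, so I'll advance and grip.

Request:
arm_command --pt "0 -0.5 10 0 0 0" --pt "0 -0.5 10 0 0 0" --pt "0 -0.5 10 0 0 0" --pt "0 -0.5 10 0 0 0" --pt "0 0 10 0 0 0" --pt "0 0 10 0 0 0" --pt "0 0 10 0 0 0" --pt "0 0 10 0 0 0" --pt "0 0 0 0 0 0"

```text
time_s: 13.45
tool_pos: [453.9, 342.4, 32.4]
tcp_rot: [0.217, 0.881, -0.105, 0.407]
contact_force: [-0.3, 0.9, -0.1]
opening: 85.4
gripper_force: 0.0
```

Request:
arm_command --pt "0 0 0 0 0 0" --pt "0 0 0 0 0 0" --pt "0 0 0 0 0 0" --pt "0 0 0 0 0 0" --pt "0 0 0 0 0 0" --pt "0 0 0 0 0 0" --pt "0 0 0 0 0 0" --pt "0 0 0 0 0 0" --claw 1 --force 115

```text
time_s: 14.45
tool_pos: [453.5, 343.6, 33.2]
tcp_rot: [0.217, 0.881, -0.104, 0.407]
contact_force: [-2.6, 1.3, 4.0]
opening: 14.4
gripper_force: 112.3
```

```bash
python3 -c "
from ik import *
log();c=snap('side','s5.png');t=snap('top','t5.png')
a=cv2.resize(c['color'][280:400,270:430],(480,360),interpolation=2);b=cv2.resize(t['color'][190:280,150:230],(320,360),interpolation=2)
cv2.imwrite('pics/z5.png',np.hstack([a,b]))"
```

```text
(no output)
```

View pics/z5.png

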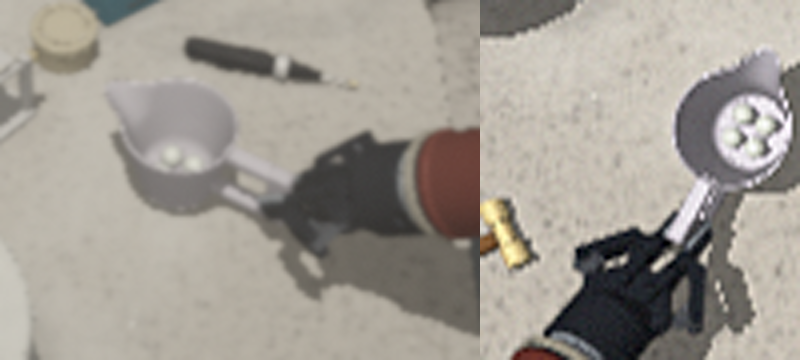

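Grip is good: opening 14.4 mm, 112 N, jug unmoved and the balls inside (spout tip still at top px (222,203)). Next I'll simulate the carry and pour from this configuration.

```bash
cat > sim.py <<'E'
from ik import *
A=np.radians(40)
def seq(W,q,n=8,reg=.3):
    X0,R0=fk(p,q,s)
    for k,(X,R) in enumerate(W):
        w=(R0.inv()*R).as_rotvec(); m=0;E=0
        for i in range(1,n+1):
            qn,e=ik(X0+(X-X0)*i/n,R0*Ro.from_rotvec(w*i/n),q,reg); m=max(m,abs(qn-q).max());E=max(E,e); q=qn
        print(k,np.round(X),q.round(2),'dq',m.round(2),'err',round(E,1)); X0,R0=X,R
    return q
def W(psi=-95,sp=(478,-307),A=A):
    r=np.radians
    L=[tcp(np.array([532,306,110.]),jugR(r(-27.5),0),A,0), tcp(np.array([490,160,160.]),jugR(r(-50),0),A,0),
       tcp(np.array([470,0,165.]),jugR(r(-75),0),A,0)]
    for th,z in((0,250),(.45,225),(.9,195),(1.2,180),(1.5,172),(1.75,170)): L.append(pose([*sp,z],r(psi),th,A,0))
    return L
if __name__=="__main__":
    for psi in(-95,-85): print(psi); seq(W(psi),np.array(manip.state()["qpos"]))
    X,R=W()[0]; go(X,R1=R,n=8)
E
python3 sim.py
```

```text
-95
0 [455. 346. 143.] [-0.55  0.42 -0.8   1.97  1.14  1.44 -0.78] dq 0.03 err 0.0
1 [434. 226. 193.] [-0.45  0.3  -0.76  1.96  0.91  1.59 -0.84] dq 0.03 err 0.0
2 [448.  83. 198.] [-0.28  0.27 -0.62  1.95  0.8   1.64 -0.91] dq 0.02 err 0.0
3 [ 493. -141.  199.] [ 0.01  0.28 -0.39  1.91  0.85  1.53 -0.77] dq 0.04 err 0.0
4 [ 493. -136.  251.] [ 0.21  0.07 -0.33  1.81  0.44  1.38 -0.32] dq 0.06 err 0.0
5 [ 491. -164.  294.] [ 0.42  0.05 -0.17  1.67 -0.02  1.42  0.17] dq 0.06 err 0.0
6 [ 487. -199.  317.] [ 0.57  0.15 -0.07  1.55 -0.29  1.57  0.43] dq 0.04 err 0.0
7 [ 483. -244.  334.] [ 0.72  0.32 -0.02  1.41 -0.51  1.78  0.6 ] dq 0.03 err 0.0
8 [ 480. -286.  343.] [ 0.84  0.5  -0.01  1.27 -0.66  1.96  0.67] dq 0.02 err 0.0
-85
0 [455. 346. 143.] [-0.55  0.42 -0.8   1.97  1.14  1.44 -0.78] dq 0.03 err 0.0
1 [434. 226. 193.] [-0.45  0.3  -0.76  1.96  0.91  1.59 -0.84] dq 0.03 err 0.0
2 [448.  83. 198.] [-0.28  0.27 -0.62  1.95  0.8   1.64 -0.91] dq 0.02 err 0.0
3 [ 463. -141.  199.] [ 0.    0.13 -0.42  2.08  0.88  1.41 -0.7 ] dq 0.04 err 0.0
4 [ 463. -136.  251.] [ 0.16 -0.05 -0.28  1.93  0.42  1.3  -0.15] dq 0.07 err 0.0
5 [ 465. -164.  294.] [ 0.33  0.   -0.06  1.73 -0.03  1.43  0.36] dq 0.07 err 0.0
6 [ 469. -199.  317.] [ 0.46  0.15  0.05  1.56 -0.28  1.62  0.61] dq 0.04 err 0.0
7 [ 473. -244.  334.] [ 0.61  0.36  0.09  1.36 -0.48  1.87  0.76] dq 0.03 err 0.0
8 [ 476. -286.  343.] [ 0.8   0.56 -0.03  1.18 -0.59  2.06  0.76] dq 0.12 err 0.0
14.55 [453.5 343.6  33.2] [-2.9  1.7  4.7] 14.236884362411123 [-0.62  0.61 -0.73  2.01  1.27  1.4  -0.97]
[[-10.5,0.3,-8.8,-0.1,-0.0,0.0],[-10.5,0.3,-8.8,-0.1,-0.0,0.0],[-10.5,0.3,-8.8,-0.1,-0.0,0.0],[-10.5,0.3,-8.8,-0.1,-0.0,0.0],[-10.5,0.3,-8.8,-0.1,-0.0,0.0],[-10.5,0.3,-8.8,-0.1,-0.0,0.0],[-10.5,0.3,-8.8,-0.1,-0.0,0.0],[-10.5,0.3,-8.8,-0.1,-0.0,0.0]]
```

Request:
arm_command --pt "-5 0 -4 0 0 0" --pt "-11 0 -9 0 0 0" --pt "-11 0 -9 0 0 0" --pt "-11 0 -9 0 0 0" --pt "-11 0 -9 0 0 0" --pt "-11 0 -9 0 0 0" --pt "-11 0 -9 0 0 0" --pt "-11 0 -9 0 0 0" --pt "0 0 0 0 0 0"

```text
time_s: 15.68
tool_pos: [456.0, 343.4, 140.2]
tcp_rot: [0.217, 0.881, -0.103, 0.407]
contact_force: [0.6, -0.2, -3.7]
opening: 14.5
gripper_force: 112.7
```

```bash
python3 -c "
from sim import *
X,R=W()[1]; go(X,R1=R,n=10)"
```

```text
15.675 [456.  343.4 140.2] [ 0.6 -0.2 -3.7] 14.47813426854816 [-0.55  0.42 -0.8   1.97  1.14  1.44 -0.77]
[[-6.3,-11.4,-0.6,1.7,-0.0,1.5],[-6.6,-11.3,-0.3,1.7,-0.0,1.5],[-6.8,-11.1,0.0,1.7,-0.0,1.5],[-7.1,-10.9,0.3,1.7,-0.0,1.5],[-7.4,-10.7,0.7,1.7,-0.0,1.5],[-7.7,-10.5,1.0,1.7,-0.0,1.5],[-7.9,-10.3,1.3,1.7,-0.0,1.5],[-8.2,-10.0,1.6,1.7,-0.0,1.5],[-8.4,-9.8,1.9,1.7,-0.0,1.5],[-8.7,-9.5,2.2,1.7,-0.0,1.5]]
```

Request:
arm_command --pt "-6.3 -11.4 -0.6 1.7 0 1.5" --pt "-6.6 -11.3 -0.3 1.7 0 1.5" --pt "-6.8 -11 0 1.7 0 1.5" --pt "-7 -11 0.3 1.7 0 1.5" --pt "-7.4 -10.7 0.7 1.7 0 1.5" --pt "-7.7 -10.5 1 1.7 0 1.5" --pt "-8 -10.3 1.3 1.7 0 1.5" --pt "-8.2 -10 1.6 1.7 0 1.5" --pt "-8.4 -9.8 2 1.7 0 1.5" --pt "-8.7 -9.5 2.2 1.7 0 1.5"

```text
time_s: 16.92
tool_pos: [433.8, 224.7, 191.6]
tcp_rot: [0.388, 0.82, -0.18, 0.38]
contact_force: [0.4, 0.1, -3.1]
opening: 14.2
gripper_force: 112.7
```

```bash
python3 -c "
from sim import *
X,R=W()[2]; go(X,R1=R,n=10)"
```

```text
16.925 [433.8 224.7 191.6] [ 0.4  0.1 -3.1] 14.218883838069726 [-0.45  0.3  -0.76  1.96  0.91  1.59 -0.85]
[[-8.1,-7.9,8.6,1.9,-0.0,1.6],[-8.3,-7.4,8.8,1.9,-0.0,1.6],[-8.5,-6.9,9.1,1.9,-0.0,1.6],[-8.7,-6.3,9.3,1.9,-0.0,1.6],[-8.8,-5.8,9.5,1.9,-0.0,1.6],[-9.0,-5.2,9.7,1.9,-0.0,1.6],[-9.1,-4.7,9.9,1.9,-0.0,1.6],[-9.2,-4.1,10.0,1.9,-0.0,1.6],[-9.3,-3.5,10.1,1.9,-0.0,1.6],[-9.4,-2.9,10.2,1.9,-0.0,1.6]]
```

Request:
arm_command --pt "-8.1 -7.9 8.6 1.9 0 1.6" --pt "-8.3 -7.4 8.8 1.9 0 1.6" --pt "-8.5 -6.9 9 1.9 0 1.6" --pt "-8.7 -6.3 9.3 1.9 0 1.6" --pt "-8.8 -5.8 9.5 1.9 0 1.6" --pt "-9 -5.2 9.7 1.9 0 1.6" --pt "-9 -4.7 9.9 1.9 0 1.6" --pt "-9.2 -4 10 1.9 0 1.6" --pt "-9.3 -3.5 10 1.9 0 1.6" --pt "-9.4 -3 10 1.9 0 1.6"

```text
time_s: 18.18
tool_pos: [447.4, 83.7, 197.3]
tcp_rot: [0.555, 0.718, -0.258, 0.332]
contact_force: [-0.5, 0.4, -2.7]
opening: 14.1
gripper_force: 112.8
```

```bash
python3 -c "
from sim import *
X,R=W()[3]; go(X,R1=R,n=12)"
```

```text
18.175 [447.4  83.7 197.3] [-0.5  0.4 -2.7] 14.126472714895083 [-0.28  0.28 -0.62  1.94  0.79  1.64 -0.91]
[[-12.4,-1.1,14.5,1.2,-0.0,1.1],[-12.4,-0.5,14.5,1.2,-0.0,1.1],[-12.4,0.0,14.5,1.2,-0.0,1.1],[-12.4,0.6,14.5,1.2,-0.0,1.1],[-12.4,1.1,14.5,1.2,-0.0,1.1],[-12.4,1.6,14.5,1.2,-0.0,1.1],[-12.3,2.2,14.4,1.2,-0.0,1.1],[-12.3,2.7,14.4,1.2,-0.0,1.1],[-12.2,3.3,14.3,1.2,-0.0,1.1],[-12.2,3.8,14.3,1.2,-0.0,1.1],[-12.1,4.3,14.2,1.2,-0.0,1.1],[-12.0,4.9,14.1,1.2,-0.0,1.1]]
```

Request:
arm_command --pt "-12.4 -1 14.5 1.2 0 1.1" --pt "-12.4 -0.5 14.5 1.2 0 1.1" --pt "-12.4 0 14.5 1.2 0 1.1" --pt "-12.4 0.6 14.5 1.2 0 1.1" --pt "-12.4 1 14.5 1.2 0 1.1" --pt "-12.4 1.6 14.5 1.2 0 1.1" --pt "-12.3 2.2 14.4 1.2 0 1.1" --pt "-12.3 2.7 14.4 1.2 0 1.1" --pt "-12.2 3.3 14.3 1.2 0 1.1" --pt "-12.2 3.8 14.3 1.2 0 1.1" --pt "-12 4.3 14.2 1.2 0 1.1" --pt "-12 5 14 1.2 0 1.1"

```text
time_s: 19.68
tool_pos: [493.3, -141.3, 198.3]
tcp_rot: [0.671, 0.612, -0.306, 0.288]
contact_force: [-0.6, 0.4, -2.9]
opening: 14.0
gripper_force: 112.7
```

```bash
python3 -c "
from sim import *
X,R=W()[4]; go(X,R1=R,n=6)
c=snap('side','s6.png');t=snap('top','t6.png')
st=manip.state();print(proj(t,(478,-307,250)),proj(t,(476,-319,124)))
a=cv2.resize(c['color'][100:240,270:430],(400,350),interpolation=2);b=cv2.resize(t['color'][170:290,310:430],(350,350),interpolation=2)
cv2.imwrite('pics/z6.png',np.hstack([a,b]))"
```

```text
19.675 [ 493.3 -141.3  198.3] [-0.6  0.4 -2.9] 14.040396708554667 [ 0.01  0.27 -0.4   1.92  0.85  1.52 -0.78]
[[-6.1,-0.0,-6.5,0.1,4.2,-0.1],[-5.6,-0.0,-6.9,0.1,4.2,-0.1],[-5.1,-0.1,-7.3,0.1,4.2,-0.1],[-4.5,-0.1,-7.6,0.1,4.2,-0.1],[-4.0,-0.1,-8.0,0.1,4.2,-0.1],[-3.4,-0.1,-8.2,0.1,4.2,-0.1]]
[393.19726399 238.75527672] [391.13025101 239.88384015]
```

View pics/z6.png

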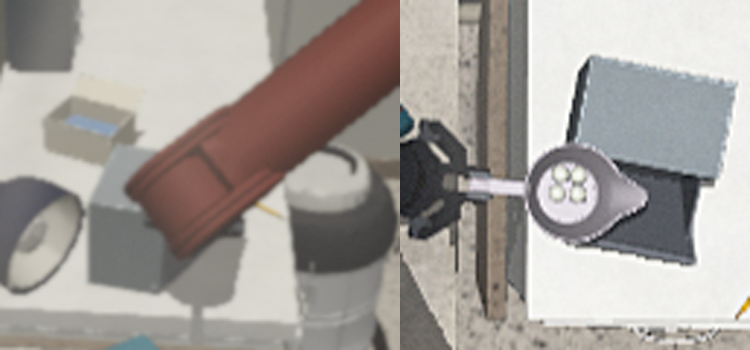

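Seen from above, the spout tip at top px (395,238) is over the open bin and the four balls are in the jug. The gap between lip and roof is centred about 10 mm nearer the robot, so I'll shift the target and tilt.

```bash
python3 -c "
from sim import *
L=W(sp=(469,-302))
X,R=L[4]; go(X,R1=R,n=6)
seq(L[4:],np.array(manip.state()['qpos']))
"
```

```text
19.775 [ 493.1 -142.9  198.4] [-0.1 -0.4 -2.5] 14.330448267416799 [ 0.01  0.27 -0.4   1.92  0.85  1.52 -0.78]
[[-5.5,-1.6,-7.2,0.1,4.2,-0.1],[-4.9,-1.6,-7.6,0.1,4.2,-0.1],[-4.4,-1.6,-7.9,0.1,4.2,-0.1],[-3.8,-1.6,-8.2,0.1,4.2,-0.1],[-3.2,-1.7,-8.5,0.1,4.2,-0.1],[-2.5,-1.7,-8.7,0.1,4.2,-0.1]]
0 [ 484. -131.  251.] [ 0.2   0.05 -0.34  1.83  0.44  1.38 -0.33] dq 0.06 err 0.0
1 [ 482. -159.  294.] [ 0.4   0.03 -0.16  1.7  -0.02  1.42  0.16] dq 0.07 err 0.0
2 [ 478. -194.  317.] [ 0.55  0.13 -0.05  1.58 -0.29  1.57  0.43] dq 0.04 err 0.0
3 [ 474. -239.  334.] [ 0.7   0.3   0.01  1.44 -0.51  1.78  0.62] dq 0.03 err 0.0
4 [ 471. -281.  343.] [ 0.82  0.48  0.02  1.3  -0.66  1.96  0.69] dq 0.02 err 0.0
```

Request:
arm_command --pt "-5.5 -1.6 -7.2 0.1 4.2 -0.1" --pt "-5 -1.6 -7.6 0.1 4.2 -0.1" --pt "-4.4 -1.6 -8 0.1 4.2 -0.1" --pt "-3.8 -1.6 -8.2 0.1 4.2 -0.1" --pt "-3.2 -1.7 -8.5 0.1 4.2 -0.1" --pt "-2.5 -1.7 -8.7 0.1 4.2 -0.1"

```text
time_s: 20.52
tool_pos: [483.7, -127.3, 251.8]
tcp_rot: [0.719, 0.663, -0.156, 0.142]
contact_force: [0.9, -0.6, -3.2]
opening: 14.2
gripper_force: 112.7
```

```bash
python3 -c "
from sim import *
X,R=W(sp=(469,-302))[5]; go(X,R1=R,n=8)"
```

```text
20.525 [ 483.7 -127.3  251.8] [ 0.9 -0.6 -3.2] 14.233084454664853 [ 0.21  0.05 -0.35  1.83  0.44  1.39 -0.33]
[[-5.8,0.0,-3.1,-0.0,3.2,0.0],[-5.6,0.0,-3.4,-0.0,3.2,0.0],[-5.4,0.0,-3.7,-0.0,3.2,0.0],[-5.2,0.0,-4.0,-0.0,3.2,0.0],[-4.9,0.1,-4.3,-0.0,3.2,0.0],[-4.7,0.1,-4.6,-0.0,3.2,0.0],[-4.4,0.1,-4.9,-0.0,3.2,0.0],[-4.1,0.1,-5.1,-0.0,3.2,0.0]]
```

Request:
arm_command --pt "-5.8 0 -3 0 3.2 0" --pt "-5.6 0 -3.4 0 3.2 0" --pt "-5.4 0 -3.7 0 3.2 0" --pt "-5.2 0 -4 0 3.2 0" --pt "-5 0 -4.3 0 3.2 0" --pt "-4.7 0 -4.6 0 3.2 0" --pt "-4.4 0 -5 0 3.2 0" --pt "-4 0 -5 0 3.2 0"

```text
time_s: 21.52
tool_pos: [481.0, -159.2, 293.2]
tcp_rot: [0.735, 0.678, 0.007, -0.009]
contact_force: [-0.8, 0.1, -3.2]
opening: 14.6
gripper_force: 112.7
```

```bash
python3 -c "
from sim import *
c=snap('side','s7.png');t=snap('top','t7.png')
X,R=W(sp=(469,-302))[6]; go(X,R1=R,n=8)
print(proj(t,(469,-302,195)))
a=cv2.resize(c['color'][100:240,270:430],(400,350),interpolation=2);b=cv2.resize(t['color'][170:290,310:430],(350,350),interpolation=2)
cv2.imwrite('pics/z7.png',np.hstack([a,b]))"
```

```text
21.625 [ 480.9 -161.2  293.3] [ 0.1 -0.4 -2.9] 14.139975316690224 [ 0.42  0.03 -0.17  1.7  -0.01  1.42  0.16]
[[-4.1,0.0,-3.0,-0.0,2.2,0.0],[-4.0,0.0,-3.2,-0.0,2.2,0.0],[-3.9,0.0,-3.3,-0.0,2.2,0.0],[-3.7,0.0,-3.4,-0.0,2.2,0.0],[-3.6,0.0,-3.6,-0.0,2.2,0.0],[-3.5,0.1,-3.7,-0.0,2.2,0.0],[-3.3,0.1,-3.9,-0.0,2.2,0.0],[-3.2,0.1,-4.0,-0.0,2.2,0.0]]
[389.09558369 241.75633775]
```

View pics/z7.png

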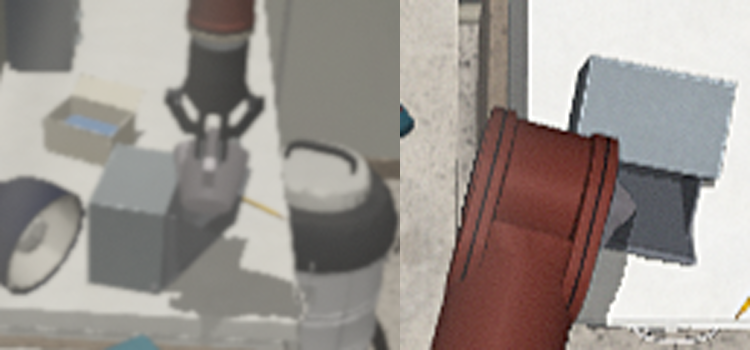

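The jug is tipped 0.9 rad and its spout tip (top px (391,240)) is over the bin's middle. I'll keep tipping slowly.

Request:
arm_command --pt "-4.1 0 -3 0 2.2 0" --pt "-4 0 -3.2 0 2.2 0" --pt "-3.9 0 -3.3 0 2.2 0" --pt "-3.7 0 -3.4 0 2.2 0" --pt "-3.6 0 -3.6 0 2.2 0" --pt "-3.5 0 -3.7 0 2.2 0" --pt "-3.3 0 -3.9 0 2.2 0" --pt "-3.2 0 -4 0 2.2 0"

```text
time_s: 22.62
tool_pos: [478.8, -193.0, 316.6]
tcp_rot: [0.726, 0.668, 0.12, -0.112]
contact_force: [0.5, 0.1, -3.2]
opening: 14.6
gripper_force: 112.8
```

```bash
python3 -c "
from sim import *
X,R=W(sp=(469,-302))[7]; go(X,R1=R,n=8)"
```

```text
22.625 [ 478.8 -193.   316.6] [ 0.5  0.1 -3.2] 14.64614750041545 [ 0.56  0.13 -0.06  1.58 -0.29  1.57  0.43]
[[-4.8,-0.1,-4.0,-0.0,2.1,0.0],[-4.6,-0.1,-4.2,-0.0,2.1,0.0],[-4.5,-0.1,-4.3,-0.0,2.1,0.0],[-4.3,-0.0,-4.5,-0.0,2.1,0.0],[-4.1,-0.0,-4.7,-0.0,2.1,0.0],[-4.0,-0.0,-4.8,-0.0,2.1,0.0],[-3.8,-0.0,-4.9,-0.0,2.1,0.0],[-3.6,-0.0,-5.1,-0.0,2.1,0.0]]
```

Request:
arm_command --pt "-4.8 0 -4 0 2.1 0" --pt "-4.6 0 -4.2 0 2.1 0" --pt "-4.5 0 -4.3 0 2.1 0" --pt "-4.3 0 -4.5 0 2.1 0" --pt "-4 0 -4.7 0 2.1 0" --pt "-4 0 -4.8 0 2.1 0" --pt "-3.8 0 -4.9 0 2.1 0" --pt "-3.6 0 -5 0 2.1 0"

```text
time_s: 23.62
tool_pos: [475.0, -239.2, 334.5]
tcp_rot: [0.7, 0.644, 0.225, -0.209]
contact_force: [-0.1, -0.3, -3.4]
opening: 14.2
gripper_force: 112.8
```

```bash
python3 -c "
from sim import *
X,R=W(sp=(469,-302))[8]; go(X,R1=R,n=8)"
```

```text
23.625 [ 475.  -239.2  334.5] [-0.1 -0.3 -3.4] 14.15243923563296 [ 0.71  0.3  -0.    1.43 -0.5   1.78  0.61]
[[-3.7,-0.1,-3.9,-0.0,1.8,0.0],[-3.6,-0.1,-4.1,-0.0,1.8,0.0],[-3.4,-0.1,-4.2,-0.0,1.8,0.0],[-3.3,-0.1,-4.3,-0.0,1.8,0.0],[-3.2,-0.1,-4.4,-0.0,1.8,0.0],[-3.0,-0.1,-4.5,-0.0,1.8,0.0],[-2.9,-0.1,-4.6,-0.0,1.8,0.0],[-2.7,-0.1,-4.7,-0.0,1.8,0.0]]
```

Request:
arm_command --pt "-3.7 0 -3.9 0 1.8 0" --pt "-3.6 0 -4 0 1.8 0" --pt "-3.4 0 -4.2 0 1.8 0" --pt "-3.3 0 -4.3 0 1.8 0" --pt "-3.2 0 -4.4 0 1.8 0" --pt "-3 0 -4.5 0 1.8 0" --pt "-2.9 0 -4.6 0 1.8 0" --pt "-2.7 0 -4.7 0 1.8 0" --pt "0 0 0 0 0 0" --pt "0 0 0 0 0 0" --pt "0 0 0 0 0 0" --pt "0 0 0 0 0 0"

```text
time_s: 25.12
tool_pos: [471.6, -280.8, 343.3]
tcp_rot: [0.667, 0.614, 0.31, -0.287]
contact_force: [0.8, 0.8, -3.5]
opening: 14.7
gripper_force: 113.0
```

```bash
python3 -c "
from sim import *
s0=manip.state()['contact_force'];t=snap('top','t8.png');c=snap('side','s8.png')
# jug forward tilt from tool
T=tcp(np.zeros(3),Ro.identity(),A,0)[1]; J=Ro.from_quat(manip.state()['tcp_rot'])*T.inv(); print('jug z',J.apply([0,0,1]))
print([manip.capture('top') and manip.state()['contact_force'].round(1).tolist() for _ in range(4)])
for nm,c in(('t',t),('s',c)):
    im=c['color'].astype(int);hsv=cv2.cvtColor(c['color'],cv2.COLOR_BGR2HSV)
    pts=[proj(c,P) for P in ((433,-236,150),(407,-386,150),(503,-402,150),(530,-250,150),(470,-310,40))]; print(nm,np.round(pts))
"
```

```text
jug z [-0.08121864 -0.98156353 -0.17302188]
[[-0.4, 0.3, -1.9], [0.3, 0.9, -2.4], [-0.3, -0.8, -2.4], [0.9, -1.2, -2.7]]
t [[367. 252.]
 [412. 261.]
 [417. 232.]
 [372. 223.]
 [385. 242.]]
s [[364. 187.]
 [370. 165.]
 [344. 162.]
 [337. 184.]
 [351. 199.]]
```

Request:
arm_command --pt "-2.6 0 -4.7 0 1.8 0" --pt "-2.5 0 -4.8 0 1.8 0" --pt "0 0 0 0 0 0" --pt "0 0 0 0 0 0" --pt "0 0 0 0 0 0" --pt "0 0 0 0 0 0"

```text
time_s: 26.18
tool_pos: [470.8, -291.4, 345.3]
tcp_rot: [0.657, 0.604, 0.331, -0.306]
contact_force: [0.4, -0.3, -2.7]
opening: 14.4
gripper_force: 113.1
```

```bash
python3 -c "
from sim import *
r=np.radians
X,R=pose([469,-302,195],r(-95),1.1,A,0); go(X,R1=R,n=7)
seq([(X,R),pose([469,-302,225],r(-95),.45,A,0),pose([469,-302,250],r(-95),.0,A,0)],np.array(manip.state()['qpos']))"
```

```text
26.175 [ 470.8 -291.4  345.3] [ 0.4 -0.3 -2.7] 14.39264366827595 [ 0.85  0.52  0.01  1.26 -0.69  2.01  0.69]
[[6.5,-0.0,14.8,-0.0,-5.8,0.0],[7.9,-0.0,14.1,-0.0,-5.8,0.0],[9.3,-0.1,13.2,-0.0,-5.8,0.0],[10.6,-0.1,12.2,-0.0,-5.8,0.0],[11.8,-0.1,11.1,-0.0,-5.8,0.0],[12.9,-0.1,9.8,-0.0,-5.8,0.0],[13.8,-0.1,8.5,-0.0,-5.8,0.0]]
0 [ 480. -181.  320.] [ 0.52  0.09 -0.11  1.6  -0.21  1.53  0.35] dq 0.08 err 0.0
1 [ 484. -131.  251.] [ 0.23  0.05 -0.36  1.83  0.44  1.38 -0.33] dq 0.1 err 0.0
2 [ 484. -136.  199.] [ 0.02  0.27 -0.42  1.93  0.84  1.54 -0.79] dq 0.06 err 0.0
```

Request:
arm_command --pt "4 0 15 0 -5.8 0" --pt "7.9 0 14 0 -5.8 0" --pt "9.3 0 13.2 0 -5.8 0" --pt "10.6 0 12.2 0 -5.8 0" --pt "11.8 0 11 0 -5.8 0" --pt "12.9 0 9.8 0 -5.8 0" --pt "13.8 0 8.5 0 -5.8 0"

```text
time_s: 27.05
tool_pos: [479.5, -182.1, 318.4]
tcp_rot: [0.731, 0.673, 0.082, -0.076]
contact_force: [-1.1, 0.2, -3.0]
opening: 14.2
gripper_force: 112.8
```

```bash
python3 -c "
from sim import *
r=np.radians
X,R=pose([469,-302,230],r(-95),.5,A,0); go(X,R1=R,n=6)"
```

```text
27.05 [ 479.5 -182.1  318.4] [-1.1  0.2 -3. ] 14.248130771880362 [ 0.5   0.09 -0.08  1.6  -0.2   1.53  0.35]
[[6.2,0.1,10.6,-0.0,-5.7,0.1],[7.2,0.0,9.9,-0.0,-5.7,0.1],[8.2,0.0,9.1,-0.0,-5.7,0.1],[9.0,0.0,8.3,-0.0,-5.7,0.1],[9.8,0.0,7.3,-0.0,-5.7,0.1],[10.5,0.0,6.3,-0.0,-5.7,0.1]]
```

Request:
arm_command --pt "6.2 0 10.6 0 -5.7 0" --pt "7.2 0 9.9 0 -5.7 0" --pt "8.2 0 9 0 -5.7 0" --pt "9 0 8.3 0 -5.7 0" --pt "9.8 0 7.3 0 -5.7 0" --pt "10.5 0 6.3 0 -5.7 0"

```text
time_s: 27.8
tool_pos: [483.4, -131.8, 264.9]
tcp_rot: [0.723, 0.666, -0.137, 0.125]
contact_force: [0.7, -0.1, -2.7]
opening: 14.2
gripper_force: 112.7
```

```bash
python3 -c "
from sim import *
r=np.radians
X,R=pose([469,-290,260],r(-95),0,A,0); go(X,R1=R,n=6)"
```

```text
27.8 [ 483.4 -131.8  264.9] [ 0.7 -0.1 -2.7] 14.173121485516658 [ 0.22  0.03 -0.31  1.81  0.38  1.39 -0.26]
[[4.6,-0.1,8.2,0.0,-4.8,0.0],[5.3,-0.1,7.8,0.0,-4.8,0.0],[5.9,-0.1,7.4,0.0,-4.8,0.0],[6.5,-0.1,6.9,0.0,-4.8,0.0],[7.0,-0.1,6.3,0.0,-4.8,0.0],[7.5,-0.1,5.7,0.0,-4.8,0.0]]
```

Request:
arm_command --pt "4.6 0 8.2 0 -4.8 0" --pt "5.3 0 7.8 0 -4.8 0" --pt "5.9 0 7.4 0 -4.8 0" --pt "6.5 0 6.9 0 -4.8 0" --pt "7 0 6.3 0 -4.8 0" --pt "7.5 0 5.7 0 -4.8 0"

```text
time_s: 28.55
tool_pos: [484.0, -124.4, 208.5]
tcp_rot: [0.666, 0.614, -0.312, 0.286]
contact_force: [0.0, 0.2, -1.8]
opening: 14.2
gripper_force: 112.9
```

```bash
python3 -c "
from sim import *
X,R=W()[2]; go(X,R1=R,n=12)
t=snap('top','t9.png')
def balls(x0,x1,y0,y1):
    im=t['color'][y0:y1,x0:x1]; g=im.min(2)
    return g
print(balls(366,420,224,264)[::2,::2])
n=len
print('jug');print(balls(352,385,225,252)[::2,::2])
"
```

```text
28.55 [ 484.  -124.4  208.5] [ 0.   0.2 -1.8] 14.228906849571594 [-0.01  0.26 -0.42  1.91  0.83  1.56 -0.78]
[[11.6,-4.4,-12.5,-1.3,0.0,-1.0],[11.7,-4.0,-12.6,-1.3,0.0,-1.0],[11.8,-3.5,-12.6,-1.3,0.0,-1.0],[11.8,-3.0,-12.7,-1.3,0.0,-1.0],[11.9,-2.5,-12.8,-1.3,0.0,-1.0],[11.9,-2.0,-12.8,-1.3,0.0,-1.0],[11.9,-1.5,-12.9,-1.3,0.0,-1.0],[12.0,-1.0,-12.9,-1.3,0.0,-1.0],[12.0,-0.5,-12.9,-1.3,0.0,-1.0],[12.0,0.0,-12.9,-1.3,0.0,-1.0],[12.0,0.5,-12.9,-1.3,0.0,-1.0],[12.0,1.1,-12.9,-1.3,0.0,-1.0]]
[[111 113 136 150  75  52  49  76 131 133 147 162 155 155 150 151 149 152
  155 156 152 154 155 151 154 154 143]
 [115 116 111 118 206  31  54  63  62  60  57  50  73 119 127 140 160 163
  153 155 147 156 154 153 152 150 147]
 [109 114 120 118 119 192  81  86  68  75  81  56  58  57  61  56  48  63
  136 127 143 165 163 153 152 152 144]
 [218 141 117 118 124 130 169  77  93  85  85  88  86  71  69  75  52 105
  125 108  41  24  43 126 116 125 153]
 [225 234 134 118 127 130 131 145  77  84  88  86  83  87  83  85  93 109
  174 235 156  50  57  70 114 108 239]
 [223 226 220 113 127 139 140 141 173 124  
[... 1951 characters left out ...]
223 223 224 223 222 222 229 178 120 127 133 129 170 146  74]
 [230 228 228 227 226 227 228 228 227 235 110 126 142 151 150 154 166]
 [230 224 225 226 226 223 226 223 225 229 129 128 149 161 169 172 169]
 [237 224 224 222 226 223 223 224 223 232 133 132 151 167 178 177 176]
 [232 225 226 223 228 225 224 224 225 232 119 131 151 169 169 176 174]
 [161 230 225 228 224 225 225 225 226 214 115 127 151 150 151 167 179]
 [ 97 201 229 223 225 225 224 229 230 130 123 128 139 136 196 125  40]
 [102  98 204 237 231 233 210 172 129 120 121 126 138 153  24  48  72]
 [ 90 104  97 106 141 150 129 106 116 117 118 127 169  40  73  93  88]
 [174  99  98 108 115 113 114 114 116 115 140 164  42  83  78  86  86]]
```

The jug's inside is evenly bright, so it is empty, and bright ball blobs show in the bin at about (404,234). I'll carry the jug back to its old place.

Request:
arm_command --pt "11.6 -4.4 -12.5 -1.3 0 -1" --pt "11.7 -4 -12.6 -1.3 0 -1" --pt "11.8 -3.5 -12.6 -1.3 0 -1" --pt "11.8 -3 -12.7 -1.3 0 -1" --pt "11.9 -2.5 -12.8 -1.3 0 -1" --pt "11.9 -2 -12.8 -1.3 0 -1" --pt "11.9 -1.5 -12.9 -1.3 0 -1" --pt "12 -1 -12.9 -1.3 0 -1" --pt "12 -0.5 -12.9 -1.3 0 -1" --pt "12 0 -12.9 -1.3 0 -1" --pt "12 0.5 -12.9 -1.3 0 -1" --pt "12 1 -12.9 -1.3 0 -1"

```text
time_s: 30.1
tool_pos: [447.3, 84.1, 197.7]
tcp_rot: [0.553, 0.717, -0.253, 0.339]
contact_force: [0.5, -0.6, -2.9]
opening: 13.8
gripper_force: 113.0
```

```bash
python3 -c "
from sim import *
X,R=W()[1]; go(X,R1=R,n=11)
t=snap('top','t10.png')
g=t['color'].min(2); m=np.zeros_like(g); cv2.fillPoly(m,[np.array([[370,226],[414,236],[409,258],[369,250]])],255)
b=((g>150)&(m>0)).astype(np.uint8); n,_,st,ce=cv2.connectedComponentsWithStats(b); print(st[1:],ce[1:].round(1))
print(g[226:258:2,370:414:2])
"
```

```text
30.1 [447.3  84.1 197.7] [ 0.5 -0.6 -2.9] 13.848819039165194 [-0.28  0.27 -0.63  1.95  0.8   1.63 -0.92]
[[8.6,2.2,-9.5,-1.7,0.0,-1.5],[8.5,2.7,-9.4,-1.7,0.0,-1.5],[8.4,3.2,-9.3,-1.7,0.0,-1.5],[8.3,3.7,-9.2,-1.7,0.0,-1.5],[8.2,4.2,-9.1,-1.7,0.0,-1.5],[8.1,4.7,-9.0,-1.7,0.0,-1.5],[8.0,5.2,-8.8,-1.7,0.0,-1.5],[7.9,5.6,-8.7,-1.7,0.0,-1.5],[7.7,6.1,-8.5,-1.7,0.0,-1.5],[7.5,6.5,-8.3,-1.7,0.0,-1.5],[7.4,7.0,-8.1,-1.7,0.0,-1.5]]
[[402 233   5   7  27]
 [410 236   5  17  39]] [[404.  235.8]
 [411.6 243.4]]
[[ 47  72  56  52  61  59  58  61  53  49  68 126 127 137 160 162 153 150
  146 158 151 149]
 [ 48  94  44  96  88  88  71  72  79  55  58  59  60  59  47  66 137 127
  143 169 159 152]
 [ 53 118  54  82  86  82  87  83  78  87  90  70  73  82  56 102 122 112
   40  18  50 122]
 [ 49 123  50  86  87  86  83  90  86  87  87  84  85  86  86 106 176 235
  156  50  58  75]
 [ 61  73  92  84  85  86  84  87  87  85  87  86  84  87  85  76 174 182
  205  45  52 115]
 [ 69  44  86  84  84  82  80  84  82  82  85  86  84  85  85  78 189 250
  220  44  48 138]
 [106  84  83  90  83  84  87  85  85 
[... 192 characters left out ...]
4  87  86  82  85  83  85  84
   86  43 101 250]
 [ 76  81  86  83  83  84  83  85  87  88  85  80  85  88  86  82  82  84
   81  49 139 244]
 [ 87  88  86  86  88  88  89  86  87  86  85  87  86  87  87  87  84  82
   87  47 174 241]
 [ 88  85  84  86  83  84  85  84  84  78  86  87  89  84  84  87  86  85
   88  59 177 241]
 [ 97  86  79  78  87  84  87  88  84  86  86  84  84  83  89  82  84  85
   84  85 188 241]
 [102 112 120 125 100  95  91  80  71  87  85  89  84  84  85  84  82  87
   85  91 152 246]
 [210 204 205  94 101 109 114 118 127 108  95  92  76  79  82  83  84  83
   89  88 118 245]
 [237 241 241 248 250 212 203 192 102  95 100 115 124 120 102  94  90  66
   73  86 103 249]]
```

```bash
python3 -c "
from sim import *
np.set_printoptions(precision=0,suppress=True)
t=load('t10.png');t0=load('top0.png')
for u,v in((404,231),(404,235.8),(404,238.5),(404,233)): print(onz(t,u,v,20),onz(t,u,v,50))
for P in((518,-327,8),(533,-260,22),(509,-394,22),(520,-390,40),(532,-380,40),(545,-385,40)): print(P,proj(t,P))
d=np.abs(t['color'].astype(int)-t0['color']).max(2)
b=cv2.morphologyEx((d>25).astype(np.uint8),cv2.MORPH_CLOSE,np.ones((3,3)))
n,_,st,ce=cv2.connectedComponentsWithStats(b); print([s.tolist() for s in st[1:] if s[4]>5])
c=load('s6.png'); c0=manip.capture('side'); 
d=np.abs(c0['color'].astype(int)-load('side0.png')['color']).max(2)
b=cv2.morphologyEx((d>25).astype(np.uint8),cv2.MORPH_CLOSE,np.ones((3,3)))
n,_,st,ce=cv2.connectedComponentsWithStats(b); print([s.tolist() for s in st[1:] if s[4]>5])
"
```

```text
[ 510. -381.   20.] [ 509. -376.   50.]
[ 493. -381.   20.] [ 492. -376.   50.]
[ 483. -381.   20.] [ 482. -376.   50.]
[ 503. -381.   20.] [ 502. -376.   50.]
(518, -327, 8) [389. 229.]
(533, -260, 22) [371. 224.]
(509, -394, 22) [408. 231.]
(520, -390, 40) [407. 228.]
(532, -380, 40) [405. 225.]
(545, -385, 40) [406. 221.]
[[135, 202, 208, 198, 18142], [366, 225, 52, 37, 1385], [310, 297, 31, 12, 249], [277, 310, 9, 14, 65], [0, 328, 160, 72, 6295], [297, 356, 13, 5, 19]]
[[337, 33, 297, 367, 46577], [492, 234, 4, 5, 15], [515, 243, 12, 6, 50], [525, 243, 7, 11, 25], [479, 257, 14, 11, 46], [497, 264, 28, 9, 96], [520, 271, 5, 6, 15], [471, 275, 44, 40, 1036], [516, 279, 4, 3, 8], [306, 308, 62, 52, 1667]]
```

Request:
arm_command --pt "8.6 2.2 -9.5 -1.7 0 -1.5" --pt "8.5 2.7 -9.4 -1.7 0 -1.5" --pt "8.4 3.2 -9.3 -1.7 0 -1.5" --pt "8.3 3.7 -9.2 -1.7 0 -1.5" --pt "8.2 4.2 -9 -1.7 0 -1.5" --pt "8 4.7 -9 -1.7 0 -1.5" --pt "8 5.2 -8.8 -1.7 0 -1.5" --pt "7.9 5.6 -8.7 -1.7 0 -1.5" --pt "7.7 6 -8.5 -1.7 0 -1.5" --pt "7.5 6.5 -8.3 -1.7 0 -1.5" --pt "7.4 7 -8 -1.7 0 -1.5"

```text
time_s: 31.58
tool_pos: [434.8, 225.6, 192.5]
tcp_rot: [0.382, 0.821, -0.18, 0.385]
contact_force: [-0.5, 0.4, -2.8]
opening: 14.3
gripper_force: 113.0
```

```bash
python3 -c "
from sim import *
X,R=W()[0]; go(X,R1=R,n=10)"
```

```text
31.575 [434.8 225.6 192.5] [-0.5  0.4 -2.8] 14.316612355249497 [-0.45  0.3  -0.77  1.96  0.92  1.59 -0.84]
[[8.9,9.3,-2.9,-1.7,0.0,-1.4],[8.6,9.6,-2.6,-1.7,0.0,-1.4],[8.4,9.9,-2.3,-1.7,0.0,-1.4],[8.1,10.2,-2.0,-1.7,0.0,-1.4],[7.9,10.4,-1.7,-1.7,0.0,-1.4],[7.6,10.7,-1.4,-1.7,0.0,-1.4],[7.3,10.9,-1.0,-1.7,0.0,-1.4],[7.1,11.1,-0.7,-1.7,0.0,-1.4],[6.8,11.3,-0.4,-1.7,0.0,-1.4],[6.5,11.5,-0.0,-1.7,0.0,-1.4]]
```

Nothing new lies on the desk outside the bin (the only change there is the bin region), so the balls are in the bin. Back to the jug's spot.

Request:
arm_command --pt "8.9 9.3 -2.9 -1.7 0 -1.4" --pt "8.6 9.6 -2.6 -1.7 0 -1.4" --pt "8.4 9.9 -2.3 -1.7 0 -1.4" --pt "8 10.2 -2 -1.7 0 -1.4" --pt "7.9 10.4 -1.7 -1.7 0 -1.4" --pt "7.6 10.7 -1.4 -1.7 0 -1.4" --pt "7.3 11 -1 -1.7 0 -1.4" --pt "7 11 -0.7 -1.7 0 -1.4" --pt "6.8 11.3 -0.4 -1.7 0 -1.4" --pt "6.5 11.5 0 -1.7 0 -1.4" --pt "0 0 0 0 0 0"

```text
time_s: 32.95
tool_pos: [456.2, 345.3, 142.5]
tcp_rot: [0.219, 0.878, -0.103, 0.412]
contact_force: [-0.2, -0.1, -2.7]
opening: 14.3
gripper_force: 113.0
```

```bash
python3 -c "
from sim import *
R=Ro.from_quat([.217,.881,-.1045,.407])
go((453.5,343.6,40),R1=R,n=8)
T=tcp(np.zeros(3),Ro.identity(),A,0)[1]; J=Ro.from_quat(manip.state()['tcp_rot'])*T.inv(); print('jug z',J.apply([0,0,1]))
J=R*T.inv(); print(J.apply([0,0,1]))"
```

```text
32.95 [456.2 345.3 142.5] [-0.2 -0.1 -2.7] 14.323602758769605 [-0.55  0.43 -0.8   1.97  1.15  1.45 -0.79]
[[10.0,-0.4,8.0,0.0,0.1,-0.1],[10.0,-0.3,8.1,0.0,0.1,-0.1],[10.0,-0.3,8.1,0.0,0.1,-0.1],[9.9,-0.3,8.1,0.0,0.1,-0.1],[9.9,-0.3,8.1,0.0,0.1,-0.1],[9.9,-0.3,8.1,0.0,0.1,-0.1],[9.9,-0.3,8.1,0.0,0.1,-0.1],[9.9,-0.3,8.1,0.0,0.1,-0.1]]
jug z [-0.0040428   0.00135107  0.99999092]
[0.00816143 0.00415919 0.99995805]
```

Request:
arm_command --pt "10 -0.3 8 0 0.1 -0.1" --pt "10 -0.3 8 0 0.1 -0.1" --pt "10 -0.3 8 0 0.1 -0.1" --pt "10 -0.3 8 0 0.1 -0.1" --pt "10 -0.3 8 0 0.1 -0.1" --pt "10 -0.3 8 0 0.1 -0.1" --pt "10 -0.3 8 0 0.1 -0.1" --pt "10 -0.3 8 0 0 0" --pt "0 0 0 0 0 0" --pt "1.5 0 1.3 0 0 0" --pt "1.5 0 1.3 0 0 0"

```text
time_s: 34.33
tool_pos: [453.0, 343.9, 37.0]
tcp_rot: [0.216, 0.882, -0.103, 0.406]
contact_force: [0.1, 0.1, -2.4]
opening: 14.3
gripper_force: 113.0
```

Request:
arm_command --pt "0.8 0 0.6 0 0 0" --pt "0.8 0 0.6 0 0 0" --pt "0.8 0 0.6 0 0 0" --pt "0 0 0 0 0 0"

```text
time_s: 34.83
tool_pos: [452.7, 343.8, 33.8]
tcp_rot: [0.215, 0.882, -0.104, 0.406]
contact_force: [-0.6, -0.4, -0.9]
opening: 14.3
gripper_force: 113.2
```

Request:
arm_command --pt "0.8 0 0.6 0 0 0" --pt "0.4 0 0.3 0 0 0" --pt "0 0 0 0 0 0"

```text
time_s: 35.2
tool_pos: [452.5, 344.0, 33.0]
tcp_rot: [0.215, 0.882, -0.104, 0.407]
contact_force: [-5.7, -1.3, 6.4]
opening: 14.2
gripper_force: 114.6
```

Set down (the force now pushes up). I'll open the gripper and back out along the tool axis.

Request:
arm_command --pt "0 0 0 0 0 0" --pt "0 0 0 0 0 0" --pt "0 0 0 0 0 0" --pt "0 0 0 0 0 0" --pt "0 0 0 0 0 0" --pt "0 0 0 0 0 0" --pt "0 0 0 0 0 0" --pt "0 0 0 0 0 0" --claw -1

```text
time_s: 36.2
tool_pos: [452.5, 343.7, 32.1]
tcp_rot: [0.215, 0.882, -0.104, 0.406]
contact_force: [-0.2, 0.4, -0.1]
opening: 85.6
gripper_force: 0.0
```

Request:
arm_command --pt "0 0 -6 0 0 0" --pt "0 0 -10 0 0 0" --pt "0 0 -12 0 0 0" --pt "0 0 -15 0 0 0" --pt "0 0 -15 0 0 0" --pt "0 0 -15 0 0 0" --pt "0 0 -15 0 0 0" --pt "-15 0 -12 0 0 0" --pt "-15 0 -12 0 0 0" --pt "-15 0 -12 0 0 0" --pt "0 0 0 0 0 0" --pt "0 0 0 0 0 0"

```text
time_s: 37.7
tool_pos: [395.5, 374.3, 146.7]
tcp_rot: [0.216, 0.882, -0.104, 0.406]
contact_force: [0.4, -1.0, -0.5]
opening: 85.6
gripper_force: 0.0
```

```bash
python3 -c "
from h import *
np.set_printoptions(precision=1,suppress=True)
s=log();print(s['tool_pos'],s['contact_force'],s['opening'])
t=snap('top','t11.png');c=snap('side','s11.png');t0=load('t4.png')
def box(img,x,y,w,h): return img['color'][y:y+h,x:x+w]
# jug position shift vs the picture before the grasp, by template matching
for a,b,(x,y,w,h) in((t,t0,(196,200,36,40)),(c,load('s4.png'),(304,304,46,46))):
    r=cv2.matchTemplate(box(a,x-8,y-8,w+16,h+16),box(b,x,y,w,h),cv2.TM_CCOEFF_NORMED);print('jug match',r.max(),np.subtract(np.unravel_index(r.argmax(),r.shape),8))
for nm,(x,y,w,h) in dict(cast=(284,246,24,24),rbox=(247,178,22,22),cup=(450,240,24,24)).items():
    print(nm,np.abs(box(t,x,y,w,h).astype(int)-box(load('top0.png'),x,y,w,h)).mean())
g=t['color'].min(2); print('bin',g[228:242,400:410].tolist())
print('side bin lip unchanged', np.abs(box(c,335,160,40,40).astype(int)-box(load('s4.png'),335,160,40,40)).mean())
print('mismatch top bin', np.abs(box(t,360,180,60,85).astype(int)-box(load('t4.png'),360,180,60,85)).max(2).astype(int).__gt__(40).sum())
"
```

```text
[395.5 374.3 146.7] [ 0.4 -1.  -0.5] 85.64719172589926
jug match 0.8515522 [0 0]
jug match 0.96196187 [-1  0]
cast 6.920717592592593
rbox 6.99931129476584
cup 5.9282407407407405
bin [[65, 109, 132, 139, 129, 134, 145, 163, 166, 161], [84, 115, 121, 106, 101, 86, 97, 125, 125, 124], [102, 122, 123, 123, 108, 57, 40, 23, 20, 31], [112, 181, 143, 156, 169, 152, 48, 27, 49, 36], [111, 189, 173, 213, 237, 232, 151, 42, 48, 54], [78, 119, 195, 232, 212, 234, 216, 63, 49, 52], [75, 84, 176, 211, 179, 211, 204, 60, 45, 57], [81, 88, 160, 205, 223, 220, 199, 60, 43, 51], [80, 92, 190, 232, 249, 239, 221, 85, 46, 48], [78, 94, 186, 232, 253, 238, 216, 78, 45, 50], [84, 88, 133, 183, 223, 211, 161, 41, 44, 47], [86, 76, 75, 113, 157, 147, 86, 41, 51, 49], [89, 87, 81, 76, 77, 73, 74, 45, 53, 46], [83, 86, 85, 85, 83, 88, 82, 53, 51, 52]]
side bin lip unchanged 2.783333333333333
mismatch top bin 52
```

```bash
python3 -c "
from cell import manip
print(manip.close_job())"
```

```text
the job is handed in; nothing more can be done
None
```

The job is handed in at about 38 s: the bin is open at its stop, the empty jug stands upright where it started, and the bystanders look unmoved; all four balls should be in the bin, but I could clearly see only two or three there (jug empty, nothing stray on the desk), and no verdict came back.

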